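# Hang a shelf bracket on the olive bar's slotted uprights and press it down until it locks

## Robot

A 7-joint arm with a two-finger parallel gripper is mounted at the origin on the work surface. World frame = base frame: x ahead of the robot, y to its left, z up, the work surface at z = 0. Lengths are in m, angles in degrees, forces in N, time in s.
With the tool pointing down it reaches from about 0.425 to 0.875 m from the base axis. Payload 8.4 kg.
Tool frame: the origin (TCP) lies at the very end of the fingers, on their centre line; the grasp point (between the pads) lies 19 mm behind it; z points along the fingers, y is the direction in which the jaws open and shut (so a half turn about z gives the same grasp; the last joint's range is limited). The gripper opens to 87 mm and grips with 3 to 60 N. Pads are 19 mm wide; open, the fingers measure 117 mm over their backs; the gripper's body (75 mm by 190 mm) begins 51 mm behind the grasp point.
Start: joints at [65.879, 19.091, 2.286, 83.961, -0.768, 76.965, -3.352], TCP at [0.206, -0.617, 0.223] pointing down, gripper open.
Joint ranges: [-147.57, 147.57], [-21.85, 119.76], [-74.77, 79.35], [14.55, 137.4], [-85.83, 265.84], [4.83, 119.75], [-152.11, 152.11]. Speed limits (degrees/s): [127.2, 127.2, 159.86, 159.86, 180, 180, 180].

## Interface

Orientations are given as a 3x3 rotation matrix whose columns are the frame's x, y, z axes.
In Python, from workcell import ctrl, viewer gives the robot as it stands.
- The arm moves only by the shell command python3 -m jog 'ROWS' [OPENING] [FORCE]. ROWS is JSON, a list of rows, each an object with "delta_pos": the shift along the tool's x, y, z in cm, a list of three; "dr": the turn, a rotation vector about the tool's x, y, z in degrees, a list of three. In form: [{"delta_pos": [x, y, z], "dr": [rx, ry, rz]}, ...]. A call has exactly 5 rows; each row shifts and turns the commanded pose from where the row before left it, along the tool's axes as they then stand; what a row does not reach is not made up. A row lasts 1/8 s, in which the tool goes at most 62.5 mm and 10.7 degrees, less where a joint would pass 70% of its speed; a pose out of reach is approached as far as the arm can. A call is refused whole if a number of a shift passes 6.25 or a number of a turn 10.7, either way. A call with a gripper value outside its range is refused whole. OPENING is the closure, from -1 (fully open) to 1 (shut), set as the call begins (- or left out, the last holds). The fingers move at their own pace and stop on an object; FORCE is the grip in N (left out, the last holds). Time passes only in rows, so rows that do not move let the fingers close, or fill a call up. It gives the time, the measured TCP pose, the force and the opening at its end, in the units of the state.
- ctrl.sense(): the state, without advancing time (a new reading comes with each control period).
- viewer.camera(name): name is "side" or "top" or "wrist"; returns a dict with "frame" (400x640x3 uint8, red, green, blue), "fov_y" (degrees; the focal length in pixels is half the picture's height over the tangent of half this angle, whatever the lens; pixels are square), "cx", "cy" (the principal point, pixels), "k1" (the pictures are not rectified: a ray, as slopes to the right and down, at radius r is drawn at 1 + k1 r^2 times it, then the intrinsics apply), "origin" and "attitude" of the camera in the world. Camera axes: x right, y up, looking along -z (the intrinsics and any distortion apply to the point x, -y, -z); pixel columns grow to the right and rows downward; lengths in m; the calibration is good to about 2 mm. A picture is of the moment at which its call begins. There is no depth.
- ctrl.job_done(): hands the job in, once; it reports no verdict.
The state is a dict: "clock": time; "joints": joint angles; "qvel": joint speeds; "joint_torque": joint torques, N m; "eef_pos": TCP position; "tcp_rot": TCP orientation; "force": force on the tool from outside, world axes, zero at the start; "moment": the same for the moment, N m; "opening": finger opening in m.
Only numpy, scipy, OpenCV 4.12 (cv2) and the standard library are available. Lean on these libraries where they do the work, as an engineer would, in place of code of your own. Each camera call takes 0.05 s, during which the arm holds its last target.

## Task

Hang the loose steel shelf bracket on the display stand, above the shelf that already hangs there: hook its claws into the top slots of both uprights, then press it down until it is fully home and both orange spring catches have snapped out into the slots, and let go. Do it with a gentle hand, feeling for the slots without forcing the steel, and leave the olive dish, the red tray and the bottle where they are.

Things in the scene. Friction and masses are not known exactly. Their poses are not given: they have to be found in the camera images.
- bracket: Loose steel shelf bracket, 0.4 kg, 265 mm wide (y), 76 mm high, standing as it will hang. Origin: underside, mid width, in the plane of the shoulders (flat back edges of its two end plates). +x points from shelf to claws, the side that goes to the uprights; z up. The wire shelf at its bottom reaches 105 mm in front (-x). Centre of mass about 30 mm in front, 30 mm up.
- rail (a point): Grip point of the bracket: centre of its back rail, a flat upright bar 10 mm thick (x), 255 mm long (y), 32 mm high. 18 mm in front of the shoulders (-x), 40 mm above the underside. Free space for fingers before and behind it, and 18 mm below it down to the wire shelf. Axes as bracket.
- claws (a point): Point of the bracket midway between its two upper claws, in the shoulder plane, level with the underside of their necks, 58 mm above the bracket's underside (18 mm behind, 18 mm above rail). Axes as bracket. Upper claws at y = +130 and -130 mm, two lower ones 36 mm below them.
- claw_left (a point): The upper left claw where its neck leaves the shoulder (underside of neck, y = +130 mm). Each claw, 5 mm thick: a neck 8 mm high reaching 10.5 mm back (+x), and at its end a tail 5 mm thick hanging 10 mm below the neck, leaving a gap to the shoulder (5 mm at the tail's tip, 4 mm at the neck) for the upright's 3 mm face. The claw spans 10 mm below to 8 mm above this point.
- stand: Fixed display stand, origin on the counter under the slotted faces; +x into the uprights. Two steel channels 30 mm wide at y = +130 and -130 mm, nothing between them. Slots 8 mm wide, 21 mm high, 5 rows, 36 mm apart, face 3 mm thick; uprights end 30 mm above the top slots. A like shelf hangs in rows 4 and 5, floor 160 mm below slots, 105 mm out in front.
- slots (a point): Middle between the two top slots, on the plane of the front faces, nominally at the slots' bottom edge. The uprights telescope: all slots may truly be up to 10 mm higher or lower; feel for it. Claws go in along +x with claws 10 to 13 mm above the true edge, until the shoulders touch the face; then down. Home: claws on the true edge, lower claws in row 2.
- catch_left (a joint): Left (+y) spring catch of the bracket: orange tongue 8 mm high sliding along x, between the claws, centre 20.5 mm below claws. 0 = out, tip 6 mm behind the shoulder; 0.006 = pushed back flush (3 N at touch, 5.5 N flush). The face pushes it back as the claws go in; it snaps out into the top of the lower slot within 1 mm of home. It rubs: the bracket needs some 5 to 12 N down to get home.
- catch_right (a joint): Right (-y) spring catch of the bracket, same as the left, at y = -130 mm. Locked = home and both catches sprung out (0).
- dish_center (a point): Centre of the small cream dish of green olives (64 x 100 x 31 mm) that stands on the shelf already hung low on the stand: leave it.
- red_tray_center (a point): Centre of the red square tray of olives (150 x 150 x 55 mm) on the counter: leave it.
- oil_center (a point): Centre of the green bottle (52 mm across, 170 mm high) standing on the counter beside the stand: leave it.

How it is judged:
By the outcome, as a careful person would: the job done as asked, in the order asked, and still so for the second after the job is handed in, with the robot touching nothing.
It also fails if it takes over 70 s, if anything falls off the work surface, if the arm or the gripper's body presses on something with over 40 N, if the wrist force passes 120 N, or if a joint passes its speed limit or range.

## Working session

There is one attempt and no reset: what is moved stays moved. The work goes in short steps, Python scripts to look and compute and a shell command to move; the robot and the scene stay as the last step left them, time stands still between calls to the robot, and variables do not carry over. Pictures are saved under pics/ and viewed, and the job is handed in when it is done.

```bash
ls; mkdir -p pics; cat > h.py <<'E'
import numpy as np, cv2, json
from workcell import ctrl, viewer
def snap(n,tag):
    c=viewer.camera(n); f=np.array(c['frame']); cv2.imwrite(f'pics/{tag}.png',f[:,:,::-1])
    d={k:(np.array(v).tolist()) for k,v in c.items() if k!='frame'}
    json.dump(d,open(f'pics/{tag}.json','w')); return c
def load(tag):
    return json.load(open(f'pics/{tag}.json'))
def ray(c,u,v):
    f=200/np.tan(np.radians(c['fov_y'])/2); k=c['k1']
    K=np.array([[f,0,c['cx']],[0,f,c['cy']],[0,0,1.]])
    p=cv2.undistortPointsIter(np.array([[[u,v]]],float),K,np.array([k,0,0,0.]),None,None,(3,50,1e-10))[0,0]
    R=np.array(c['attitude']); d=R@np.array([p[0],-p[1],-1.])
    return np.array(c['origin']),d/np.linalg.norm(d)
def plane(c,u,v,a,val):
    o,d=ray(c,u,v); return o+d*(val-o[a])/d[a]
def tri(L):
    A=np.zeros((3,3));b=np.zeros(3)
    for c,u,v in L:
        o,d=ray(c,u,v);P=np.eye(3)-np.outer(d,d);A+=P;b+=P@o
    x=np.linalg.solve(A,b); 
    return x,[np.linalg.norm((np.eye(3)-np.outer(ray(c,u,v)[1],ray(c,u,v)[1]))@(x-ray(c,u,v)[0])) for c,u,v in L]
def proj(c,X):
    f=200/np.tan(np.radians(c['fov_y'])/2)
    p=np.array(c['attitude']).T@(np.array(X)-np.array(c['origin'])); s=np.array([p[0]/-p[2],-p[1]/-p[2]])
    s=s*(1+c['k1']*(s@s)); return s*f+[c['cx'],c['cy']]
E
python3 - <<'E'
from h import *
for n in ['side','top','wrist']:
    c=snap(n,n+'0'); print(n,{k:np.round(v,3).tolist() for k,v in c.items() if k!='frame'})
s=ctrl.sense()
for k,v in s.items(): print(k,np.round(v,3).tolist())
E
```

```text
pics
side {'fov_y': 50.877, 'cx': 312.583, 'cy': 194.918, 'k1': -0.1, 'origin': [0.171, 0.99, 0.868], 'attitude': [[-0.936, 0.208, -0.286], [-0.353, -0.518, 0.779], [0.014, 0.83, 0.557]]}
top {'fov_y': 56.163, 'cx': 322.608, 'cy': 197.841, 'k1': -0.044, 'origin': [0.47, -0.016, 1.328], 'attitude': [[-0.023, 0.997, -0.073], [-1.0, -0.023, -0.0], [-0.002, 0.073, 0.997]]}
wrist {'fov_y': 66.872, 'cx': 316.822, 'cy': 191.271, 'k1': -0.031, 'origin': [0.268, -0.597, 0.384], 'attitude': [[0.317, 0.92, 0.23], [-0.949, 0.308, 0.076], [-0.001, -0.242, 0.97]]}
clock 0.15
joints [65.878, 19.124, 2.283, 83.999, -0.769, 76.966, -3.35]
qvel [-0.069, -0.129, 0.011, -0.186, -0.062, -0.007, 0.051]
joint_torque [0.003, -65.684, 1.338, -40.411, -0.06, 0.042, 0.0]
eef_pos [0.205, -0.616, 0.222]
tcp_rot [[0.949, 0.316, -0.0], [0.316, -0.949, 0.001], [-0.0, -0.001, -1.0]]
force [0.742, 0.14, 0.285]
moment [0.033, 0.081, -0.016]
opening 0.087
```

View pics/side0.png

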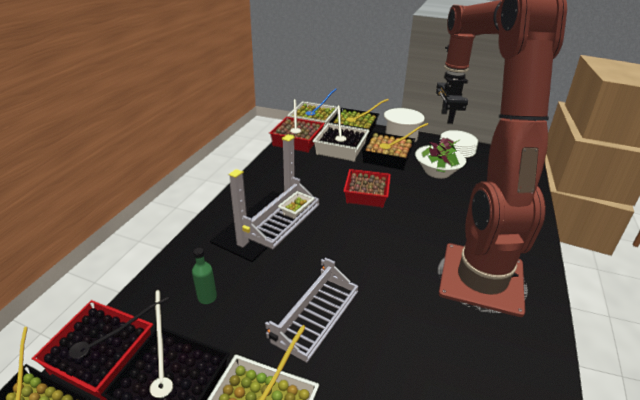

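View pics/top0.png

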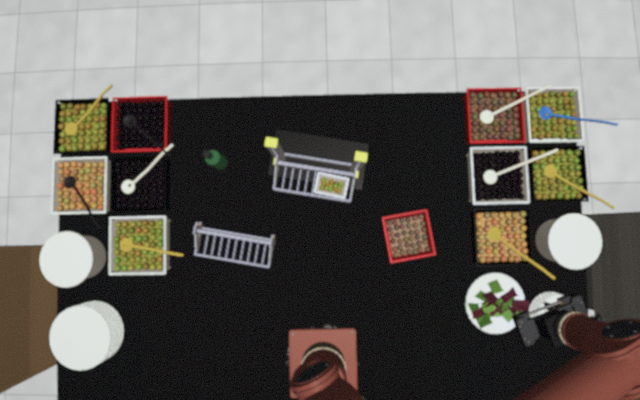

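View pics/wrist0.png

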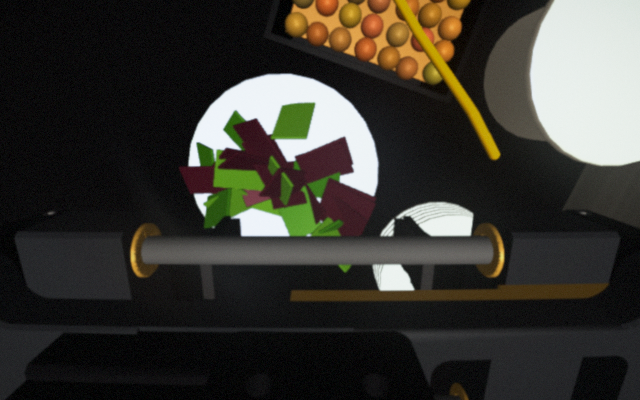

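Side view: the loose bracket is near (312,310) and the stand's uprights are at (237,172) and (288,138). Top view: bracket near (233,247), yellow upright caps at (271,143) and (361,156), dish at (331,185), bottle at (213,158). I'll enlarge them.

```bash
python3 - <<'E'
import cv2
s=cv2.imread('pics/side0.png');t=cv2.imread('pics/top0.png')
cv2.imwrite('pics/t_b.png',cv2.resize(t[210:280,180:290],None,fx=7,fy=7,interpolation=cv2.INTER_CUBIC))
cv2.imwrite('pics/t_s.png',cv2.resize(t[125:210,255:385],None,fx=6,fy=6,interpolation=cv2.INTER_CUBIC))
cv2.imwrite('pics/s_b.png',cv2.resize(s[250:370,255:370],None,fx=5,fy=5,interpolation=cv2.INTER_CUBIC))
cv2.imwrite('pics/s_s.png',cv2.resize(s[130:260,220:330],None,fx=4.5,fy=4.5,interpolation=cv2.INTER_CUBIC))
E
```

```text
(no output)
```

View pics/t_b.png

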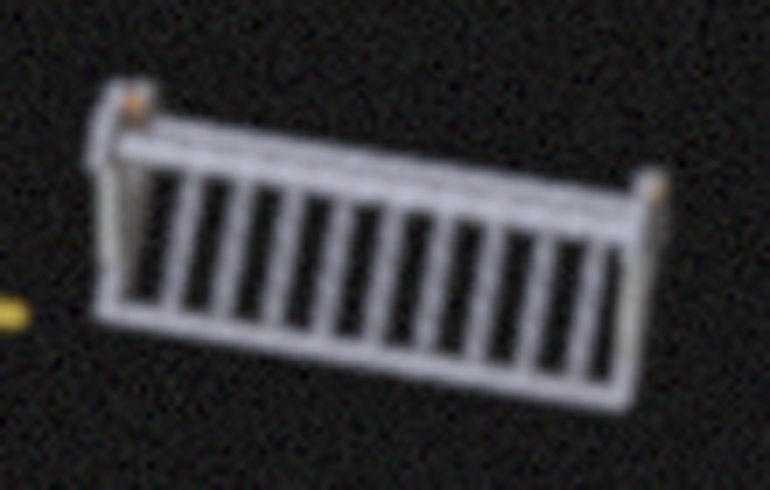

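View pics/t_s.png

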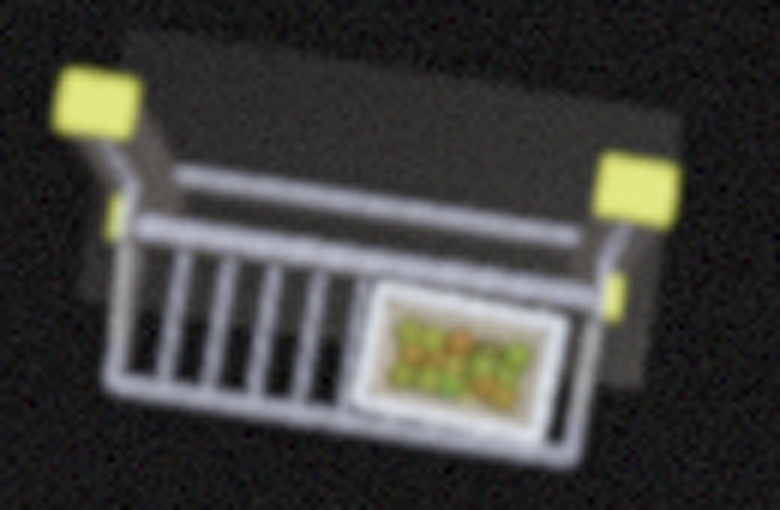

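View pics/s_b.png

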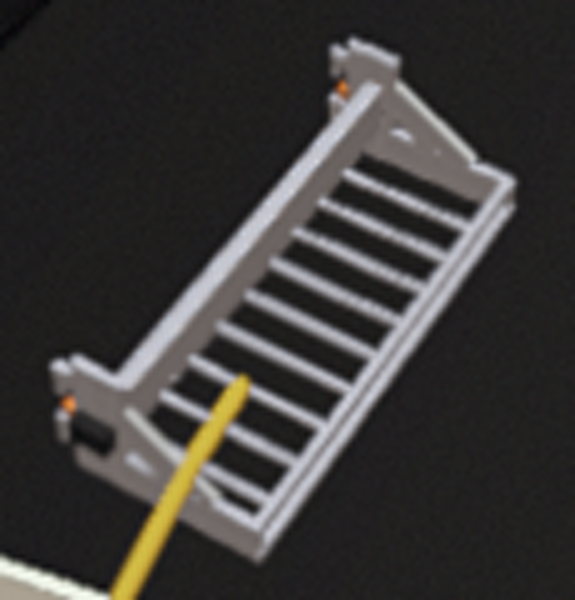

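View pics/s_s.png

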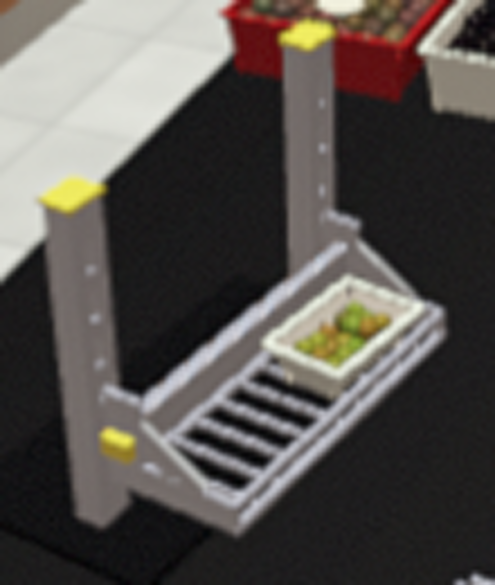

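```bash
python3 - <<'E'
from h import *
T=load('top0');S=load('side0')
def tb(x,y): return (T,180+x/7-.43,210+y/7-.43)
def ts(x,y): return (T,255+x/6-.42,125+y/6-.42)
def sb(x,y): return (S,255+x/5-.4,250+y/5-.4)
def ss(x,y): return (S,220+x/4.5-.39,130+y/4.5-.39)
for n,L in {'catchL':[tb(133,103),sb(68,404)],'catchR':[tb(655,187),sb(343,90)],
 'frontL':[tb(100,318),sb(262,545)],'frontR':[tb(630,405),sb(512,190)],
 'capL':[ts(97,102),ss(73,192)],'capR':[ts(638,191),ss(308,37)],
 'hungfL':[ts(110,385),ss(238,515)],'hungfR':[ts(575,455),ss(440,320)],
 'yelL':[ts(116,216),ss(118,442)]}.items():
    x,e=tri(L);print(n,x.round(4),np.round(e,4))
E
```

```text
catchL [0.4859 0.4156 0.0381] [0.0035 0.0035]
catchR [0.438  0.158  0.0341] [0.0022 0.0022]
frontL [0.3778 0.4398 0.0141] [0.0019 0.0019]
frontR [0.3306 0.1754 0.0109] [0.0032 0.0032]
capL [0.7129 0.1292 0.2713] [0.0008 0.0008]
capR [ 0.6657 -0.1274  0.2684] [0.002 0.002]
hungfL [0.5984 0.1521 0.0664] [0.0015 0.0015]
hungfR [ 0.5538 -0.1088  0.0638] [0.0024 0.0024]
yelL [0.689  0.1437 0.0938] [0.0007 0.0007]
```

```bash
cat > plan.py <<'E'
from h import *
from scipy.spatial.transform import Rotation as Rn
def Rdown(yaw):  # tool y azimuth yaw, z down
    a=np.radians(yaw); y=np.array([np.cos(a),np.sin(a),0]); z=np.array([0,0,-1.]); return np.c_[np.cross(y,z),y,z]
def rows(wps,p=None,R=None):
    """wps: list of (pos,yaw,n)"""
    s=ctrl.sense(); p=np.array(s['eef_pos']) if p is None else p; R=np.array(s['tcp_rot']) if R is None else R
    out=[]
    for pos,yaw,n in wps:
        Rt=Rdown(yaw) if np.isscalar(yaw) else yaw; p0,R0=p.copy(),R.copy(); rv=Rn.from_matrix(R0.T@Rt).as_rotvec()
        for i in range(1,n+1):
            pt=p0+(np.array(pos)-p0)*i/n; Ri=R0@Rn.from_rotvec(rv*i/n).as_matrix()
            d=np.round(R.T@(pt-p)*100,2); r=np.round(np.degrees(Rn.from_matrix(R.T@Ri).as_rotvec()),1)
            out.append({"delta_pos":d.tolist(),"dr":r.tolist()})
            p=p+R@d/100; R=R@Rn.from_rotvec(np.radians(r)).as_matrix()
    for i in range(0,len(out),5): print(json.dumps(out[i:i+5]))
E
python3 - <<'E'
from plan import *
rows([([.43,-.32,.28],-45,8),([.49,0,.29],-25,6),([.44,.28,.22],-10.3,6)])
E
```

```text
[{"delta_pos": [3.83, -2.63, -0.72], "dr": [-0.0, -0.0, -3.3]}, {"delta_pos": [3.98, -2.4, -0.73], "dr": [-0.0, -0.0, -3.3]}, {"delta_pos": [4.11, -2.17, -0.72], "dr": [-0.0, -0.0, -3.4]}, {"delta_pos": [4.23, -1.92, -0.72], "dr": [-0.0, -0.0, -3.3]}, {"delta_pos": [4.34, -1.67, -0.73], "dr": [-0.0, -0.0, -3.3]}]
[{"delta_pos": [4.42, -1.42, -0.72], "dr": [-0.1, -0.0, -3.3]}, {"delta_pos": [4.5, -1.17, -0.73], "dr": [0.0, -0.0, -3.3]}, {"delta_pos": [4.56, -0.9, -0.72], "dr": [0.0, -0.0, -3.4]}, {"delta_pos": [4.48, -3.06, -0.17], "dr": [0.0, -0.0, -3.3]}, {"delta_pos": [4.65, -2.8, -0.17], "dr": [0.0, -0.0, -3.4]}]
[{"delta_pos": [4.81, -2.51, -0.16], "dr": [0.0, -0.0, -3.3]}, {"delta_pos": [4.94, -2.24, -0.17], "dr": [0.0, -0.0, -3.3]}, {"delta_pos": [5.07, -1.95, -0.17], "dr": [0.0, -0.0, -3.3]}, {"delta_pos": [5.17, -1.65, -0.17], "dr": [0.0, -0.0, -3.4]}, {"delta_pos": [3.88, -2.73, 1.17], "dr": [0.0, -0.0, -2.4]}]
[{"delta_pos": [3.99, -2.56, 1.16], "dr": [0.0, 0.0, -2.5]}, {"delta_pos": [4.09, -2.38, 1.17], "dr": [0.0, 0.0, -2.4]}, {"delta_pos": [4.2, -2.21, 1.16], "dr": [0.0, 0.0, -2.5]}, {"delta_pos": [4.28, -2.03, 1.17], "dr": [0.0, 0.0, -2.4]}, {"delta_pos": [4.37, -1.84, 1.17], "dr": [0.0, 0.0, -2.5]}]
```

```bash
python3 -m jog '[{"delta_pos":[3.8,-2.6,-0.7],"dr":[0,0,-3.3]},{"delta_pos":[4,-2.4,-0.7],"dr":[0,0,-3.3]},{"delta_pos":[4.1,-2.2,-0.7],"dr":[0,0,-3.3]},{"delta_pos":[4.2,-1.9,-0.7],"dr":[0,0,-3.3]},{"delta_pos":[4.3,-1.7,-0.7],"dr":[0,0,-3.3]}]' -1
python3 -m jog '[{"delta_pos":[4.4,-1.4,-0.7],"dr":[0,0,-3.3]},{"delta_pos":[4.5,-1.2,-0.7],"dr":[0,0,-3.3]},{"delta_pos":[4.6,-0.9,-0.7],"dr":[0,0,-3.3]},{"delta_pos":[4.5,-3,-0.2],"dr":[0,0,-3.3]},{"delta_pos":[4.6,-2.8,-0.2],"dr":[0,0,-3.3]}]'
```

```text
clock: 0.78
eef_pos: [0.3458, -0.4305, 0.2576]
tcp_rot: [[0.819, 0.574, -0.0], [0.574, -0.819, 0.0], [-0.0, -0.0, -1.0]]
force: [1.0, 0.2, 0.7]
opening: 0.0869
clock: 1.4
eef_pos: [0.4504, -0.213, 0.2824]
tcp_rot: [[0.622, 0.783, -0.0], [0.783, -0.622, 0.0], [0.0, -0.0, -1.0]]
force: [0.7, -0.0, 0.3]
opening: 0.0874
```

```bash
python3 - <<'E'
from plan import *
s=ctrl.sense();print(np.round(s['joints'],1))
rows([([.49,0,.29],-25,4),([.44,.28,.22],-10.3,6)])
E
```

```text
[ 39.9   0.9 -19.8  98.3   0.3  80.9 -18.4]
[{"delta_pos": [4.78, -2.54, -0.19], "dr": [-0.0, -0.0, -3.4]}, {"delta_pos": [4.93, -2.24, -0.19], "dr": [-0.0, -0.0, -3.3]}, {"delta_pos": [5.05, -1.96, -0.19], "dr": [-0.0, -0.0, -3.4]}, {"delta_pos": [5.15, -1.66, -0.19], "dr": [-0.0, -0.0, -3.4]}, {"delta_pos": [3.88, -2.72, 1.17], "dr": [-0.0, -0.0, -2.4]}]
[{"delta_pos": [3.99, -2.56, 1.17], "dr": [-0.0, -0.0, -2.5]}, {"delta_pos": [4.1, -2.39, 1.17], "dr": [-0.0, -0.0, -2.4]}, {"delta_pos": [4.19, -2.2, 1.16], "dr": [-0.0, -0.0, -2.5]}, {"delta_pos": [4.29, -2.03, 1.17], "dr": [-0.0, -0.0, -2.4]}, {"delta_pos": [4.37, -1.84, 1.17], "dr": [-0.0, -0.0, -2.5]}]
```

```bash
python3 -m jog '[{"delta_pos":[4.8,-2.5,-0.2],"dr":[0,0,-3.4]},{"delta_pos":[4.9,-2.2,-0.2],"dr":[0,0,-3.4]},{"delta_pos":[5,-2,-0.2],"dr":[0,0,-3.4]},{"delta_pos":[5.1,-1.7,-0.2],"dr":[0,0,-3.4]},{"delta_pos":[3.9,-2.7,1.2],"dr":[0,0,-2.4]}]'
python3 -m jog '[{"delta_pos":[4,-2.6,1.2],"dr":[0,0,-2.4]},{"delta_pos":[4.1,-2.4,1.2],"dr":[0,0,-2.4]},{"delta_pos":[4.2,-2.2,1.2],"dr":[0,0,-2.4]},{"delta_pos":[4.3,-2,1.2],"dr":[0,0,-2.4]},{"delta_pos":[4.4,-1.8,1.2],"dr":[0,0,-2.4]}]'
python3 - <<'E'
from plan import *
s=ctrl.sense();print(np.round(s['joints'],1),s['eef_pos'],np.round(s['tcp_rot'],3).tolist())
c=snap('wrist','w1');print(c['origin'],np.round(c['attitude'],3).tolist())
s=ctrl.sense();print(np.round(s['joints'],1),s['eef_pos'],s['qvel'])
E
```

```text
clock: 2.02
eef_pos: [0.482, 0.0462, 0.279]
tcp_rot: [[0.381, 0.924, 0.002], [0.924, -0.381, 0.001], [0.001, 0.001, -1.0]]
force: [-0.0, 1.0, 0.4]
opening: 0.0872
clock: 2.65
eef_pos: [0.4402, 0.2791, 0.2182]
tcp_rot: [[0.182, 0.983, 0.0], [0.983, -0.182, -0.0], [-0.0, 0.0, -1.0]]
force: [0.4, 0.1, -0.1]
opening: 0.0869
[  8.    8.7 -49.1 100.1   6.8  74.3 -53.1] [0.44018922 0.2791444  0.21821597] [[0.182, 0.983, 0.0], [0.983, -0.182, -0.0], [-0.0, 0.0, -1.0]]
[0.45245528 0.34206008 0.38009527] [[0.983, 0.177, 0.044], [-0.182, 0.954, 0.238], [0.0, -0.242, 0.97]]
[  7.6   8.9 -49.5 100.1   6.8  74.2 -53.4] [0.4370404  0.28530635 0.21703175] [ 2.20337441 -2.72503543  1.28488046  1.51025521 -4.14445233  1.9396323
  6.69380825]
```

View pics/w1.png

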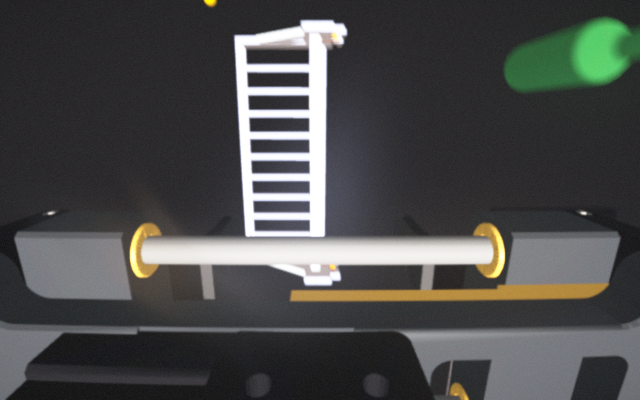

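Wrist view: the bracket's rail runs down column 317 from row 35 to 265, the claws are to the right at (340,33) and (337,270), and the fingers straddle it at about columns 210 and 425. The arm was still settling, so I'll retake it.

```bash
python3 -m jog '[{"delta_pos":[0,0,0],"dr":[0,0,0]},{"delta_pos":[0,0,0],"dr":[0,0,0]},{"delta_pos":[0,0,0],"dr":[0,0,0]},{"delta_pos":[0,0,0],"dr":[0,0,0]},{"delta_pos":[0,0,0],"dr":[0,0,0]}]'
python3 - <<'E'
from plan import *
c=snap('wrist','w2');f=cv2.imread('pics/w2.png')
cv2.imwrite('pics/w2a.png',cv2.resize(f[10:110,220:360],None,fx=5.5,fy=5.5,interpolation=cv2.INTER_CUBIC))
cv2.imwrite('pics/w2b.png',cv2.resize(f[195:295,220:360],None,fx=5.5,fy=5.5,interpolation=cv2.INTER_CUBIC))
E
```

```text
clock: 3.32
eef_pos: [0.4408, 0.2775, 0.2187]
tcp_rot: [[0.184, 0.983, 0.0], [0.983, -0.184, -0.0], [-0.0, 0.0, -1.0]]
force: [0.1, 0.1, -0.3]
opening: 0.0871
```

View pics/w2a.png

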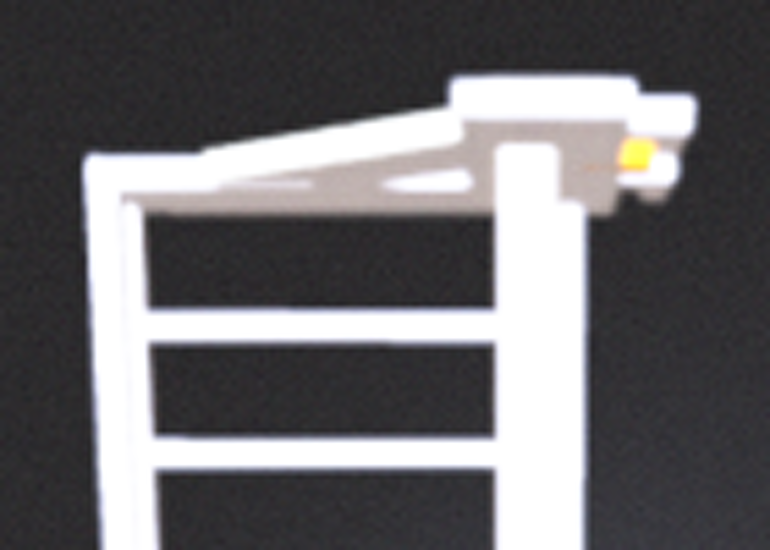

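View pics/w2b.png

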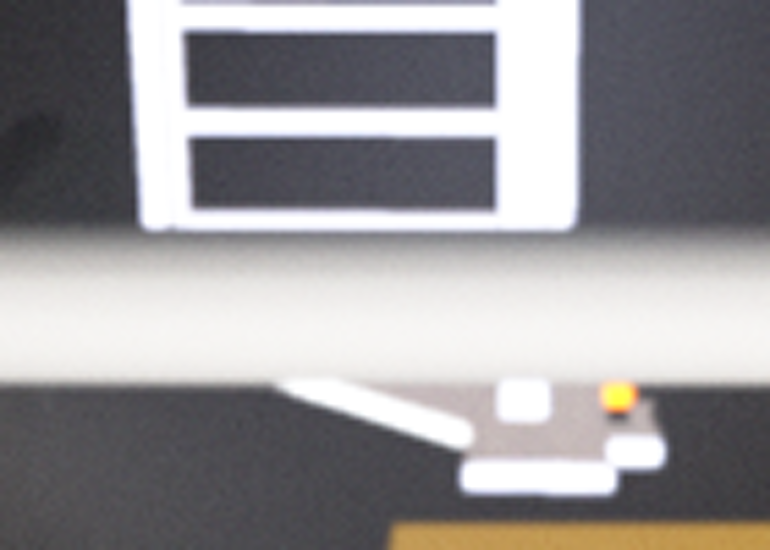

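```bash
python3 - <<'E'
from h import *
W=load('w2'); 
a=lambda x,y:(W,220+x/5.5-.41,10+y/5.5-.41); b=lambda x,y:(W,220+x/5.5-.41,195+y/5.5-.41)
A=plane(*a(527.5,143),2,.056);B=plane(*b(524.5,420),2,.056)
def rep(A,B):
    d=A-B; print(A.round(4),B.round(4),((A+B)/2).round(4),np.linalg.norm(d).round(4),'yaw',np.degrees(np.arctan2(-d[0],d[1])).round(2))
rep(A,B)
rep(plane(*a(637,78),2,.076),plane(*b(617,492),2,.076)) # shoulders top
rep(plane(*a(450,78),2,.076),plane(*b(460,492),2,.076)) 
s=ctrl.sense();print(s['eef_pos'],np.degrees(np.arctan2(s['tcp_rot'][1][1],s['tcp_rot'][0][1])))
# caps from top/side by color mask
for t in ['top0','side0']:
    f=cv2.imread(f'pics/{t}.png').astype(int); m=((f[:,:,2]>170)&(f[:,:,1]>170)&(f[:,:,0]<130)).astype(np.uint8)
    n,_,st,ce=cv2.connectedComponentsWithStats(m)
    print(t,[(st[i].tolist(),ce[i].round(2).tolist()) for i in range(1,n) if st[i,4]>12])
E
```

```text
[0.4662 0.4168 0.056 ] [0.4184 0.1657 0.056 ] [0.4423 0.2913 0.056 ] 0.2555 yaw -10.79
[0.4853 0.4186 0.076 ] [0.4361 0.157  0.076 ] [0.4607 0.2878 0.076 ] 0.2662 yaw -10.64
[0.4545 0.4244 0.076 ] [0.4045 0.1629 0.076 ] [0.4295 0.2936 0.076 ] 0.2662 yaw -10.83
[0.44075964 0.27766269 0.21867839] -10.596916341588667
top0 [([66, 125, 9, 8, 32], [69.69, 128.91]), ([265, 137, 13, 11, 110], [270.75, 142.08]), ([355, 151, 12, 11, 66], [360.3, 156.08]), ([546, 166, 10, 9, 43], [549.47, 169.72]), ([489, 228, 10, 12, 71], [493.28, 233.13]), ([122, 240, 8, 5, 30], [125.67, 241.77]), ([123, 246, 6, 4, 15], [125.93, 247.93])]
side0 [([591, 63, 16, 7, 48], [598.23, 66.81]), ([630, 72, 10, 4, 22], [634.95, 72.95]), ([601, 76, 10, 4, 17], [605.12, 77.47]), ([614, 79, 16, 4, 29], [621.66, 80.9]), ([347, 118, 9, 3, 22], [350.91, 119.0]), ([404, 127, 15, 11, 17], [411.41, 131.65]), ([572, 130, 8, 5, 16], [575.44, 132.44]), ([283, 135, 11, 6, 47], [288.09, 137.21]), ([380, 144, 11, 4, 34], [384.59, 145.5]), ([631, 148, 9, 3, 14], [635.71, 149.0]), ([229, 170, 14, 7, 58], [235.19, 172.81]), ([548, 176, 5, 6, 16], [550.12, 178.44]), ([243, 225, 7, 4, 17], [245.71, 226.82]), ([16, 327, 10, 73, 165], [20.05, 363.25]), ([260, 326, 44, 74, 227], [281.73, 362.84])]
```

```bash
python3 -m jog '[{"delta_pos":[0.4,0,3],"dr":[0,0,0]},{"delta_pos":[0.5,-0.1,4],"dr":[0,0,0]},{"delta_pos":[0.5,0,4],"dr":[0,0,0]},{"delta_pos":[0,0,2.5],"dr":[0,0,0.2]},{"delta_pos":[0,0,2],"dr":[0,0,0]}]'
python3 -m jog '[{"delta_pos":[0,0,2],"dr":[0,0,0]},{"delta_pos":[0,0,1.5],"dr":[0,0,0]},{"delta_pos":[0,0,0.7],"dr":[0,0,0]},{"delta_pos":[0,0,0],"dr":[0,0,0]},{"delta_pos":[0,0,0],"dr":[0,0,0]}]' 
python3 - <<'E'
from plan import *
snap('side','s3'); s=cv2.imread('pics/s3.png')
cv2.imwrite('pics/s3c.png',cv2.resize(s[210:370,230:400],None,fx=3.7,fy=3.7,interpolation=cv2.INTER_CUBIC))
s=ctrl.sense();print(s['eef_pos'],np.degrees(np.arctan2(s['tcp_rot'][1][1],s['tcp_rot'][0][1])),s['force'])
E
```

```text
clock: 4.0
eef_pos: [0.442, 0.2917, 0.0625]
tcp_rot: [[0.187, 0.982, -0.001], [0.982, -0.187, -0.0], [-0.0, -0.001, -1.0]]
force: [-0.2, 0.4, 0.7]
opening: 0.0867
clock: 4.62
eef_pos: [0.4426, 0.2922, 0.0222]
tcp_rot: [[0.187, 0.982, 0.001], [0.982, -0.187, 0.001], [0.001, 0.001, -1.0]]
force: [-0.3, 0.2, 0.9]
opening: 0.087
[0.44260114 0.29218929 0.02222899] -10.766863965995046 [-0.21869838  0.04510461 -0.00483738]
```

View pics/s3c.png

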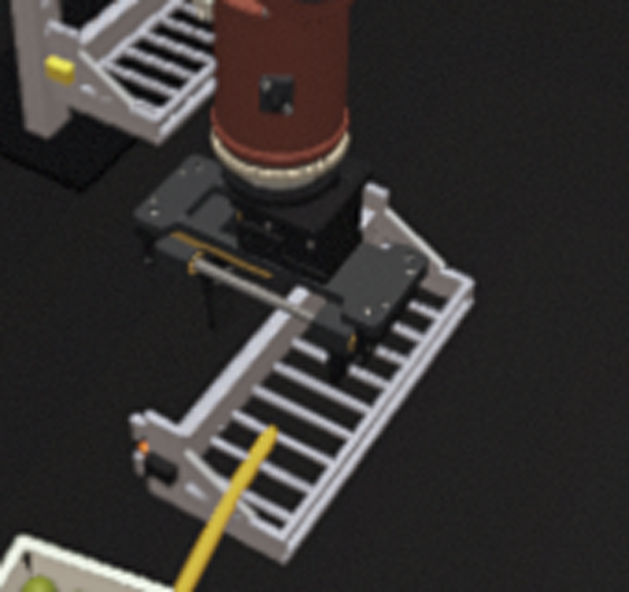

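The fingers straddle the rail at mid width, with the front finger clear of the wires. Next I'll close the gripper.

```bash
python3 -m jog '[{"delta_pos":[0,0,0],"dr":[0,0,0]},{"delta_pos":[0,0,0],"dr":[0,0,0]},{"delta_pos":[0,0,0],"dr":[0,0,0]},{"delta_pos":[0,0,0],"dr":[0,0,0]},{"delta_pos":[0,0,0],"dr":[0,0,0]}]' 1 45
python3 -m jog '[{"delta_pos":[0,0,0],"dr":[0,0,0]},{"delta_pos":[0,0,0],"dr":[0,0,0]},{"delta_pos":[0,0,0],"dr":[0,0,0]},{"delta_pos":[0,0,0],"dr":[0,0,0]},{"delta_pos":[0,0,0],"dr":[0,0,0]}]'
```

```text
clock: 5.3
eef_pos: [0.4422, 0.2919, 0.0216]
tcp_rot: [[0.187, 0.982, -0.0], [0.982, -0.187, 0.0], [0.0, -0.0, -1.0]]
force: [0.0, -0.7, 0.2]
opening: 0.0454
clock: 5.92
eef_pos: [0.442, 0.2919, 0.0215]
tcp_rot: [[0.187, 0.982, -0.0], [0.982, -0.187, -0.0], [-0.0, -0.0, -1.0]]
force: [-1.0, 0.7, -0.5]
opening: 0.0096
```

```bash
python3 - <<'E'
from h import *
T=load('top0');S=load('side0')
print(tri([(T,184,255),(S,303,327)]))
from plan import *
s=ctrl.sense();print(s['eef_pos'],s['force'],s['moment'],s['opening'])
# stand estimate from caps and seen features
x,e=tri([(T,270.75,142.08),(S,236,173)]);print(x,e);x,e=tri([(T,360.3,156.1),(S,288.1,137.2)]);print(x,e)
E
```

```text
(array([0.38758605, 0.43574911, 0.12003399]), [np.float64(0.003607297533844061), np.float64(0.0036072975338438816)])
[0.44203267 0.29188673 0.02153738] [-0.96496242  0.69000239 -0.54514994] [ 0.01441923  0.02662653 -0.05062815] 0.009622237846381956
[0.71214303 0.129586   0.26935099] [np.float64(0.001011112965286251), np.float64(0.0010111129652860729)]
[ 0.66537995 -0.12551425  0.27158398] [np.float64(0.0013641228750872778), np.float64(0.0013641228750873315)]
```

The spoon tip is at about (0.388, 0.436, 0.12), right above the bracket's front left corner. I'll lift a little, slide away along bracket -y, and only then go up.

```bash
python3 -m jog '[{"delta_pos":[0,0,-0.3],"dr":[0,0,0]},{"delta_pos":[0,0,-0.6],"dr":[0,0,0]},{"delta_pos":[0,0,-0.6],"dr":[0,0,0]},{"delta_pos":[-1,0,0],"dr":[0,0,0]},{"delta_pos":[-2,0,0],"dr":[0,0,0]}]'
python3 - <<'E'
from plan import *
s=ctrl.sense();print(s['eef_pos'],s['force'],s['moment'],s['opening'])
c=snap('side','s4');s=c['frame'][:,:,::-1]
cv2.imwrite('pics/s4c.png',cv2.resize(s[210:370,230:400],None,fx=3.7,fy=3.7,interpolation=cv2.INTER_CUBIC))
E
```

```text
clock: 6.55
eef_pos: [0.4363, 0.2622, 0.0366]
tcp_rot: [[0.186, 0.983, 0.0], [0.983, -0.186, 0.0], [0.0, -0.0, -1.0]]
force: [0.2, -1.2, -4.5]
opening: 0.0096
[0.43632212 0.26216889 0.03662262] [ 0.20482488 -1.18263442 -4.51594544] [-0.09274795 -0.1616948  -0.00771181] 0.009566112152599534
```

View pics/s4c.png

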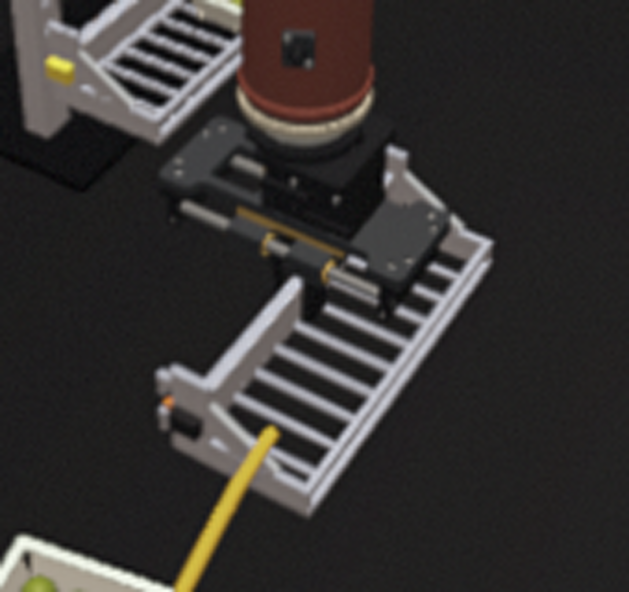

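```bash
python3 -m jog '[{"delta_pos":[-3,0,0],"dr":[0,0,0]},{"delta_pos":[-4,0,-0.5],"dr":[0,0,0]},{"delta_pos":[-4,0,-2],"dr":[0,0,0]},{"delta_pos":[-3,0,-3.5],"dr":[0,0,0]},{"delta_pos":[-2,0,-4],"dr":[0,0,0]}]'
python3 - <<'E'
from plan import *
T=load('top0');S=load('side0')
yaw=np.radians(-10.4); n=np.array([np.cos(yaw),np.sin(yaw),0]); yv=np.array([-n[1],n[0],0])
F=np.array([.679,.003,0])
def onface(u,v):
    o,d=ray(S,u,v); p=o+d*(n@(F-o))/(n@d); return (yv@(p-F)).round(4),p[2].round(4)
for x,y in [(90,270),(97,318),(103,365),(322,103),(322,147),(322,190)]:
    print(onface(220+x/4.5-.39,130+y/4.5-.39))
s=cv2.imread('pics/side0.png')
cv2.imwrite('pics/s0l.png',cv2.resize(s[165:245,225:265],None,fx=10,fy=7,interpolation=cv2.INTER_CUBIC))
cv2.imwrite('pics/s0r.png',cv2.resize(s[130:190,275:315],None,fx=10,fy=9,interpolation=cv2.INTER_CUBIC))
s=ctrl.sense();print(s['eef_pos'],s['force'],s['moment'],s['opening'])
E
```

```text
clock: 7.22
eef_pos: [0.4055, 0.103, 0.137]
tcp_rot: [[0.189, 0.982, -0.001], [0.982, -0.189, -0.001], [-0.001, -0.001, -1.0]]
force: [1.1, -0.8, -4.0]
opening: 0.0096
(np.float64(0.1346), np.float64(0.2204))
(np.float64(0.1325), np.float64(0.1827))
(np.float64(0.1312), np.float64(0.1449))
(np.float64(-0.1281), np.float64(0.2195))
(np.float64(-0.1272), np.float64(0.1835))
(np.float64(-0.1263), np.float64(0.1472))
[0.40549264 0.1030498  0.13698625] [ 1.0570136  -0.78984947 -4.03005069] [-0.04825607 -0.20324337  0.02882392] 0.009590952443037563
```

View pics/s0l.png

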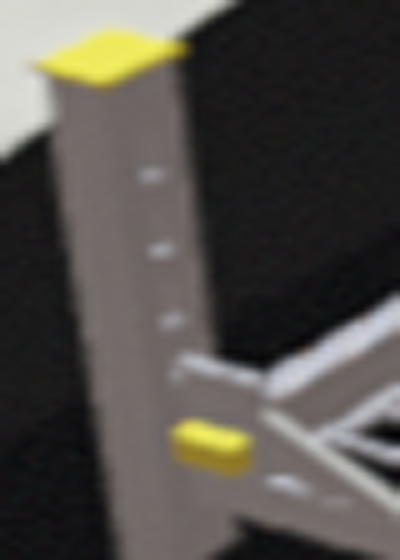

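View pics/s0r.png

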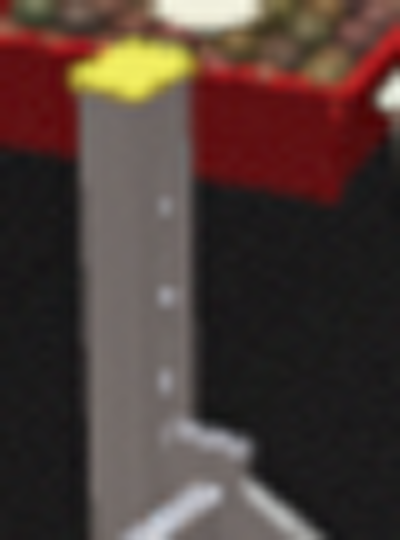

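The bright spots are the lit lower edges of the slots. They put the top slots' bottom edge at z≈0.220, which agrees with the cap height. Moving to the front of the stand.

```bash
python3 - <<'E'
from plan import *
rows([([.52,.05,.205],-10.5,4),([.60,.0175,.205],-10.5,4),([.60,.0175,.205],-10.5,2)])
E
```

```text
[{"delta_pos": [-0.76, 3.06, -1.7], "dr": [-0.0, 0.0, -0.1]}, {"delta_pos": [-0.77, 3.06, -1.71], "dr": [-0.0, 0.0, -0.1]}, {"delta_pos": [-0.78, 3.05, -1.7], "dr": [-0.0, 0.0, -0.1]}, {"delta_pos": [-0.78, 3.06, -1.7], "dr": [-0.1, 0.1, -0.1]}, {"delta_pos": [-0.44, 2.11, 0.0], "dr": [0.0, -0.0, 0.0]}]
[{"delta_pos": [-0.43, 2.12, 0.0], "dr": [0.0, -0.0, 0.0]}, {"delta_pos": [-0.44, 2.11, 0.0], "dr": [0.0, -0.0, 0.0]}, {"delta_pos": [-0.43, 2.12, 0.0], "dr": [0.0, -0.0, 0.0]}, {"delta_pos": [-0.0, -0.0, 0.0], "dr": [0.0, -0.0, 0.0]}, {"delta_pos": [-0.0, -0.0, 0.0], "dr": [0.0, -0.0, 0.0]}]
```

```bash
python3 -m jog '[{"delta_pos":[-0.8,3,-1.7],"dr":[0,0,0]},{"delta_pos":[-0.8,3,-1.7],"dr":[0,0,-0.1]},{"delta_pos":[-0.8,3,-1.7],"dr":[0,0,-0.1]},{"delta_pos":[-0.8,3,-1.7],"dr":[0,0,-0.1]},{"delta_pos":[-0.4,2.1,0],"dr":[0,0,0]}]'
python3 -m jog '[{"delta_pos":[-0.4,2.1,0],"dr":[0,0,0]},{"delta_pos":[-0.4,2.1,0],"dr":[0,0,0]},{"delta_pos":[-0.4,2.1,0],"dr":[0,0,0]},{"delta_pos":[0,0,0],"dr":[0,0,0]},{"delta_pos":[0,0,0],"dr":[0,0,0]}]'
python3 - <<'E'
from plan import *
s=ctrl.sense();print(s['eef_pos'],np.degrees(np.arctan2(s['tcp_rot'][1][1],s['tcp_rot'][0][1])),s['force'],s['moment'],s['opening'])
snap('wrist','w5');snap('side','s5');snap('top','t5')
s=cv2.imread('pics/s5.png');cv2.imwrite('pics/s5c.png',cv2.resize(s[110:270,210:370],None,fx=3.7,fy=3.7,interpolation=cv2.INTER_CUBIC))
s=cv2.imread('pics/t5.png');cv2.imwrite('pics/t5c.png',cv2.resize(s[125:215,255:385],None,fx=6,fy=6,interpolation=cv2.INTER_CUBIC))
E
```

```text
clock: 7.85
eef_pos: [0.54, 0.0423, 0.2055]
tcp_rot: [[0.183, 0.983, 0.002], [0.983, -0.183, -0.0], [-0.0, 0.002, -1.0]]
force: [0.9, -0.3, -3.3]
opening: 0.0099
clock: 8.48
eef_pos: [0.5976, 0.0207, 0.2042]
tcp_rot: [[0.181, 0.983, -0.001], [0.983, -0.181, 0.0], [0.0, -0.001, -1.0]]
force: [0.2, 0.4, -3.4]
opening: 0.0098
[0.59755378 0.02068135 0.20422186] -10.450385113198069 [ 0.19694063  0.4152574  -3.38224648] [ 0.03275505 -0.12514554  0.01963242] 0.00981207877576764
```

View pics/w5.png

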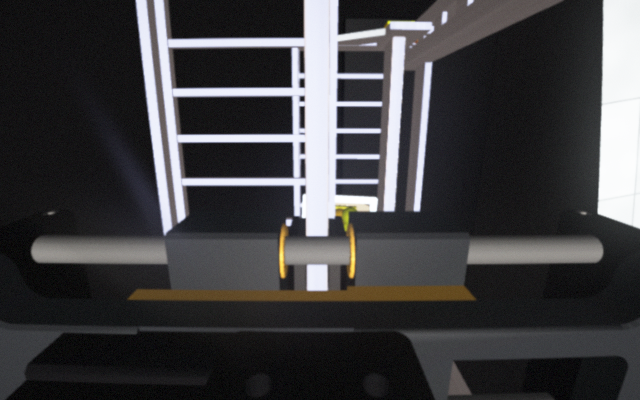

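View pics/s5c.png

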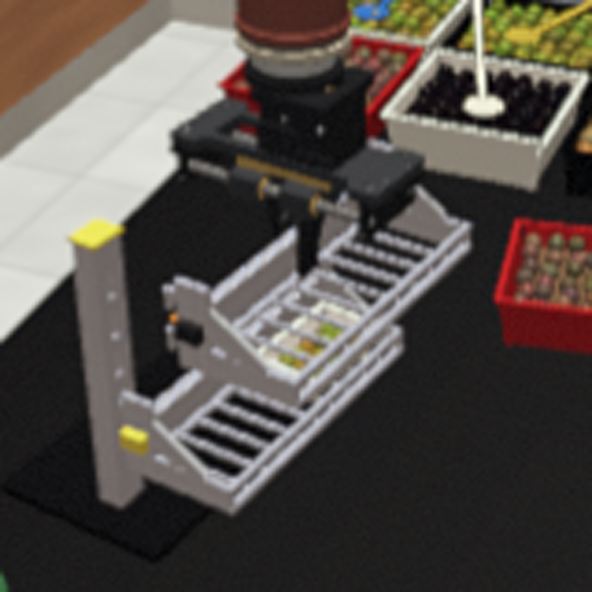

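View pics/t5c.png

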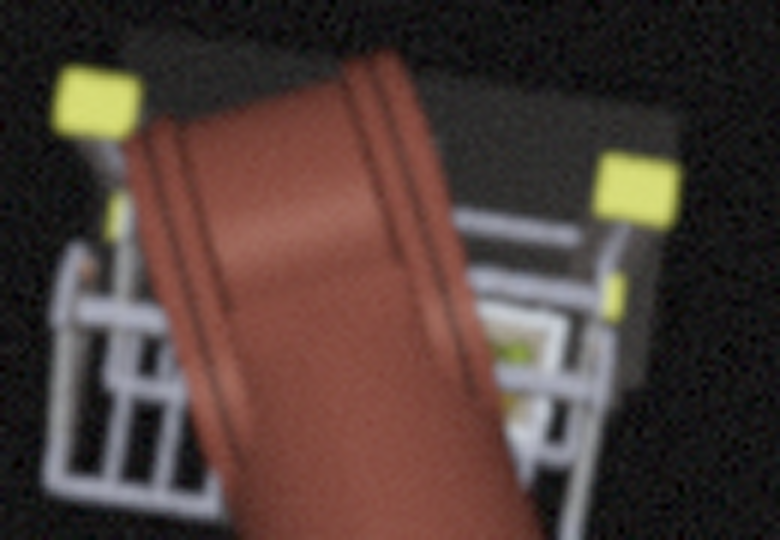

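```bash
python3 - <<'E'
import cv2
s=cv2.imread('pics/w5.png');cv2.imwrite('pics/w5c.png',cv2.resize(s[0:90,330:500],None,fx=4.7,fy=4.7,interpolation=cv2.INTER_CUBIC))
E
```

```text
(no output)
```

View pics/w5c.png

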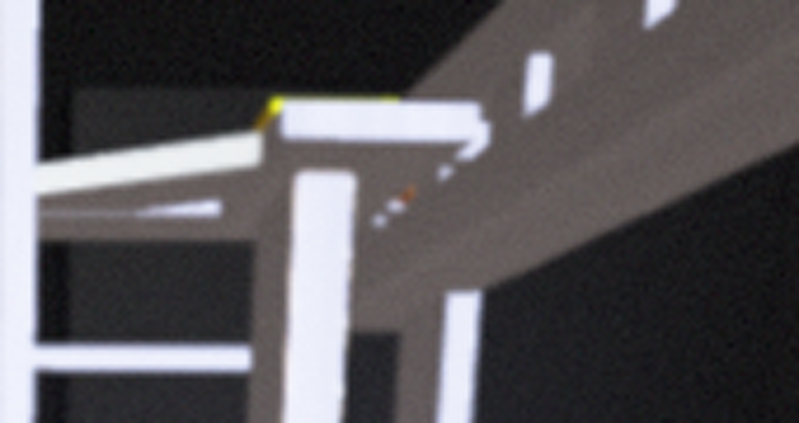

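```bash
python3 - <<'E'
from plan import *
W=load('w5'); w=lambda x,y:(W,330+x/4.7-.39,y/4.7-.39)
yaw=np.radians(-10.45); n=np.array([np.cos(yaw),np.sin(yaw),0]); yv=np.array([-n[1],n[0],0])
tcp=np.array([.59755,.02068,0])
def r(n_,x,y,z):
    p=plane(*w(x,y),2,z)-tcp; print(n_,z,'ahead %.4f left %.4f'%(n@p,yv@p))
for E in (.22,.225):
    print('E',E)
    r('railL front',295,172,E-.166+.056); r('railL back',356,172,E-.166+.056)
    r('plate shoulder outer',480,102,E-.166+.076);r('plate inner',480,140,E-.166+.076); r('plate front outer',281,102,E-.166+.076)
    for a in [(527,55),(550,52),(527,115),(550,97)]: r('slot3',*a,E-.072)
    for a in [(645,28),(675,8)]: r('slot2',*a,E-.036)
print(ctrl.sense()['eef_pos'])
E
```

```text
E 0.22
railL front 0.10999999999999999 ahead 0.0594 left 0.1250
railL back 0.10999999999999999 ahead 0.0696 left 0.1251
plate shoulder outer 0.13 ahead 0.0825 left 0.1304
plate inner 0.13 ahead 0.0829 left 0.1250
plate front outer 0.13 ahead 0.0522 left 0.1301
slot3 0.14800000000000002 ahead 0.0824 left 0.1315
slot3 0.14800000000000002 ahead 0.0857 left 0.1319
slot3 0.14800000000000002 ahead 0.0831 left 0.1237
slot3 0.14800000000000002 ahead 0.0862 left 0.1261
slot2 0.184 ahead 0.0826 left 0.1235
slot2 0.184 ahead 0.0859 left 0.1257
E 0.225
railL front 0.11499999999999999 ahead 0.0582 left 0.1238
railL back 0.11499999999999999 ahead 0.0682 left 0.1239
plate shoulder outer 0.135 ahead 0.0808 left 0.1290
plate inner 0.135 ahead 0.0812 left 0.1237
plate front outer 0.135 ahead 0.0511 left 0.1287
slot3 0.15300000000000002 ahead 0.0806 left 0.1299
slot3 0.15300000000000002 ahead 0.0837 left 0.1303
slot3 0.15300000000000002 ahead 0.0812 left 0.1224
slot3 0.15300000000000002 ahead 0.0842 left 0.1247
slot2 0.189 ahead 0.0804 left 0.1218
slot2 0.189 ahead 0.0836 left 0.1240
[0.59778178 0.0208229  0.20470622]
```

The wrist view shows the hung shelf's left end plate at about (408,25) and the slot lips at (445,18) and (470,2). The lip measures 8×3 mm at the assumed height, which confirms an edge at z≈0.2195. The stand centre is about 2 mm to the right of the bracket, and the face is about 64 mm ahead of the shoulders.

```bash
python3 -m jog '[{"delta_pos":[-0.2,0.5,0.5],"dr":[0,0,0]},{"delta_pos":[0,1.2,0.5],"dr":[0,0,0]},{"delta_pos":[0,1.2,0],"dr":[0,0,0]},{"delta_pos":[0,0.7,0],"dr":[0,0,0]},{"delta_pos":[0,0.2,0],"dr":[0,0,0]}]'
python3 - <<'E'
from plan import *
s=ctrl.sense();print(s['eef_pos'],np.degrees(np.arctan2(s['tcp_rot'][1][1],s['tcp_rot'][0][1])),s['force'],s['moment'],s['opening'])
snap('wrist','w6');snap('side','s6')
s=cv2.imread('pics/s6.png');cv2.imwrite('pics/s6c.png',cv2.resize(s[110:270,210:370],None,fx=3.7,fy=3.7,interpolation=cv2.INTER_CUBIC))
s=ctrl.sense();print(s['eef_pos'],s['force'])
E
```

```text
clock: 9.25
eef_pos: [0.6359, 0.0117, 0.1944]
tcp_rot: [[0.182, 0.983, -0.0], [0.983, -0.182, 0.001], [0.001, -0.0, -1.0]]
force: [-0.7, -0.5, -4.4]
opening: 0.0095
[0.63594401 0.01172909 0.19438074] -10.467743610196479 [-0.6591631  -0.45821821 -4.4264679 ] [-0.04867546 -0.12445254  0.02741129] 0.009536263826858975
[0.63552812 0.01185363 0.19450774] [-0.7451335   0.57636623 -4.0238222 ]
```

View pics/w6.png

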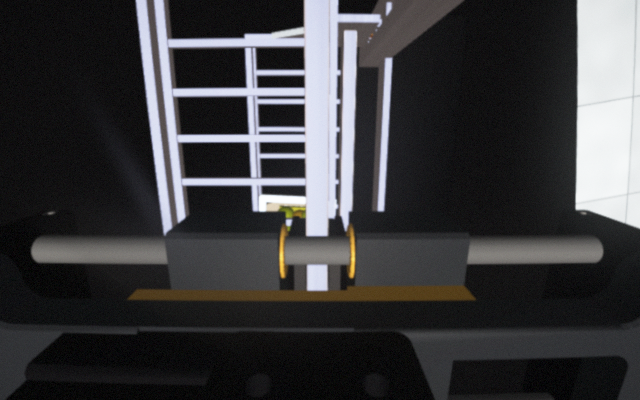

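View pics/s6c.png

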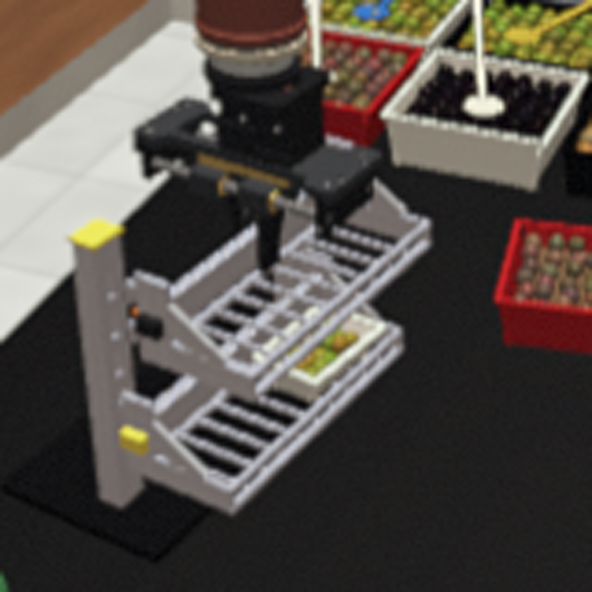

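```bash
cat > st.py <<'E'
from plan import *
s=ctrl.sense(); a=np.radians(-10.45); n=np.array([np.cos(a),np.sin(a),0]); yv=np.array([-n[1],n[0],0])
p=np.array(s['eef_pos']); f=np.array(s['force']); m=np.array(s['moment']); R=np.array(s['tcp_rot'])
print('t %.2f ahead-to-contact %.2f mm  left %.2f  z %.2f | F n %.1f y %.1f z %.1f | M'%(s['clock'],64.2-1000*(n@(p-[.59755,.02068,0])),1000*(yv@(p-[.59755,.02068,0])),1000*p[2],n@f,yv@f,f[2]),'n %.2f y %.2f z %.2f'%(n@m,yv@m,m[2]),'tilt',np.round([n@R[:,2]*57.3,yv@R[:,2]*57.3],2),'yaw %.2f'%np.degrees(np.arctan2(R[1,1],R[0,1])),'op %.4f'%s['opening'])
E
python3 -m jog '[{"delta_pos":[0,0.4,0],"dr":[0,0,0]},{"delta_pos":[0,0.5,0],"dr":[0,0,0]},{"delta_pos":[0,0.3,0],"dr":[0,0,0]},{"delta_pos":[0,0.1,0],"dr":[0,0,0]},{"delta_pos":[0,0,0],"dr":[0,0,0]}]'; python3 st.py
python3 -m jog '[{"delta_pos":[0,0.1,0],"dr":[0,0,0]},{"delta_pos":[0,0.1,0],"dr":[0,0,0]},{"delta_pos":[0,0.1,0],"dr":[0,0,0]},{"delta_pos":[0,0,0],"dr":[0,0,0]},{"delta_pos":[0,0,0],"dr":[0,0,0]}]'; python3 st.py
```

```text
clock: 9.98
eef_pos: [0.6482, 0.0094, 0.1945]
tcp_rot: [[0.182, 0.983, -0.0], [0.983, -0.182, 0.0], [0.0, -0.0, -1.0]]
force: [-0.1, 0.6, -3.7]
opening: 0.0096
t 9.97 ahead-to-contact 12.38 mm  left -1.96  z 194.50 | F n -0.2 y 0.5 z -3.7 | M n 0.05 y -0.14 z 0.01 tilt [-0.01  0.01] yaw -10.46 op 0.0096
clock: 10.6
eef_pos: [0.6511, 0.0088, 0.1945]
tcp_rot: [[0.182, 0.983, -0.0], [0.983, -0.182, 0.0], [0.0, -0.0, -1.0]]
force: [0.0, -0.9, -4.2]
opening: 0.0096
t 10.60 ahead-to-contact 9.41 mm  left -1.98  z 194.52 | F n 0.2 y -0.9 z -4.2 | M n 0.06 y -0.10 z 0.02 tilt [-0.01  0.  ] yaw -10.46 op 0.0096
```

```bash
python3 -m jog '[{"delta_pos":[0,0.05,0],"dr":[0,0,0]},{"delta_pos":[0,0.05,0],"dr":[0,0,0]},{"delta_pos":[0,0.05,0],"dr":[0,0,0]},{"delta_pos":[0,0,0],"dr":[0,0,0]},{"delta_pos":[0,0,0],"dr":[0,0,0]}]'; python3 st.py
python3 -m jog '[{"delta_pos":[0,0.05,0],"dr":[0,0,0]},{"delta_pos":[0,0.05,0],"dr":[0,0,0]},{"delta_pos":[0,0.05,0],"dr":[0,0,0]},{"delta_pos":[0,0,0],"dr":[0,0,0]},{"delta_pos":[0,0,0],"dr":[0,0,0]}]' | tail -2; python3 st.py
```

```text
clock: 11.22
eef_pos: [0.6526, 0.0085, 0.1946]
tcp_rot: [[0.182, 0.983, -0.0], [0.983, -0.182, 0.0], [0.0, -0.0, -1.0]]
force: [0.0, 0.7, -3.6]
opening: 0.0099
t 11.22 ahead-to-contact 7.88 mm  left -2.00  z 194.56 | F n -0.1 y 0.7 z -3.6 | M n 0.00 y -0.14 z -0.05 tilt [-0.  0.] yaw -10.46 op 0.0099
force: [0.0, 0.2, -3.7]
opening: 0.0094
t 11.85 ahead-to-contact 6.39 mm  left -2.01  z 194.54 | F n -0.0 y 0.2 z -3.7 | M n -0.03 y -0.11 z 0.02 tilt [-0.01  0.  ] yaw -10.46 op 0.0094
```

```bash
python3 -m jog '[{"delta_pos":[0,0.05,0],"dr":[0,0,0]},{"delta_pos":[0,0.05,0],"dr":[0,0,0]},{"delta_pos":[0,0.05,0],"dr":[0,0,0]},{"delta_pos":[0,0,0],"dr":[0,0,0]},{"delta_pos":[0,0,0],"dr":[0,0,0]}]' | tail -2; python3 st.py
python3 -m jog '[{"delta_pos":[0,0.05,0],"dr":[0,0,0]},{"delta_pos":[0,0.05,0],"dr":[0,0,0]},{"delta_pos":[0,0,0],"dr":[0,0,0]},{"delta_pos":[0,0,0],"dr":[0,0,0]},{"delta_pos":[0,0,0],"dr":[0,0,0]}]' | tail -2; python3 st.py
```

```text
force: [-5.2, 0.3, -1.8]
opening: 0.0099
t 12.47 ahead-to-contact 5.48 mm  left -1.98  z 194.49 | F n -5.1 y -0.6 z -1.8 | M n -0.11 y 0.95 z -0.08 tilt [-0.07 -0.01] yaw -10.45 op 0.0099
force: [-6.4, 0.6, -0.2]
opening: 0.0097
t 13.10 ahead-to-contact 4.74 mm  left -2.00  z 194.46 | F n -6.4 y -0.6 z -0.2 | M n -0.18 y 1.17 z -0.04 tilt [-0.1  -0.03] yaw -10.45 op 0.0097
```

Contact came at 6 mm before the face with about 6 N, which matches the two catch springs, so the claws are in the slots. I'll keep advancing gently.

```bash
python3 -m jog '[{"delta_pos":[0,0.05,0],"dr":[0,0,0]},{"delta_pos":[0,0.05,0],"dr":[0,0,0]},{"delta_pos":[0,0.05,0],"dr":[0,0,0]},{"delta_pos":[0,0,0],"dr":[0,0,0]},{"delta_pos":[0,0,0],"dr":[0,0,0]}]' | tail -2; python3 st.py
python3 -m jog '[{"delta_pos":[0,0.05,0],"dr":[0,0,0]},{"delta_pos":[0,0.05,0],"dr":[0,0,0]},{"delta_pos":[0,0.05,0],"dr":[0,0,0]},{"delta_pos":[0,0,0],"dr":[0,0,0]},{"delta_pos":[0,0,0],"dr":[0,0,0]}]' | tail -2; python3 st.py
```

```text
force: [-6.8, -0.3, -1.2]
opening: 0.0101
t 13.72 ahead-to-contact 3.43 mm  left -2.00  z 194.47 | F n -6.7 y -1.5 z -1.2 | M n -0.20 y 1.49 z -0.04 tilt [-0.12 -0.03] yaw -10.44 op 0.0101
force: [-7.9, -0.9, 0.2]
opening: 0.0097
t 14.35 ahead-to-contact 2.13 mm  left -1.99  z 194.48 | F n -7.6 y -2.4 z 0.2 | M n -0.30 y 1.70 z -0.04 tilt [-0.15 -0.04] yaw -10.44 op 0.0097
```

```bash
python3 -m jog '[{"delta_pos":[-0.03,0.05,0],"dr":[0,0,0]},{"delta_pos":[0,0.05,0],"dr":[0,0,0]},{"delta_pos":[0,0.05,0],"dr":[0,0,0]},{"delta_pos":[0,0,0],"dr":[0,0,0]},{"delta_pos":[0,0,0],"dr":[0,0,0]}]' | tail -2; python3 st.py
python3 -m jog '[{"delta_pos":[0,0.05,0],"dr":[0,0,0]},{"delta_pos":[0,0.05,0],"dr":[0,0,0]},{"delta_pos":[0,0,0],"dr":[0,0,0]},{"delta_pos":[0,0,0],"dr":[0,0,0]},{"delta_pos":[0,0,0],"dr":[0,0,0]}]' | tail -2; python3 st.py
```

```text
force: [-9.4, 0.7, 1.6]
opening: 0.01
t 14.97 ahead-to-contact 0.90 mm  left -2.01  z 194.50 | F n -9.4 y -1.1 z 1.6 | M n -0.18 y 1.86 z 0.03 tilt [-0.17 -0.03] yaw -10.42 op 0.0100
force: [-10.5, 0.4, 1.4]
opening: 0.0097
t 15.60 ahead-to-contact 0.03 mm  left -2.06  z 194.46 | F n -10.4 y -1.5 z 1.4 | M n -0.24 y 2.05 z -0.07 tilt [-0.19 -0.03] yaw -10.42 op 0.0097
```

```bash
python3 -m jog '[{"delta_pos":[0,0.03,0],"dr":[0,0,0]},{"delta_pos":[0,0.03,0],"dr":[0,0,0]},{"delta_pos":[0,0,0],"dr":[0,0,0]},{"delta_pos":[0,0,0],"dr":[0,0,0]},{"delta_pos":[0,0,0],"dr":[0,0,0]}]' | tail -2; python3 st.py
python3 -m jog '[{"delta_pos":[0,0.03,0],"dr":[0,0,0]},{"delta_pos":[0,0.03,0],"dr":[0,0,0]},{"delta_pos":[0,0,0],"dr":[0,0,0]},{"delta_pos":[0,0,0],"dr":[0,0,0]},{"delta_pos":[0,0,0],"dr":[0,0,0]}]' | tail -2; python3 st.py
```

```text
force: [-10.9, 1.7, 1.3]
opening: 0.0097
t 16.23 ahead-to-contact -0.41 mm  left -1.98  z 194.48 | F n -11.1 y -0.3 z 1.3 | M n -0.19 y 2.21 z -0.03 tilt [-0.21 -0.03] yaw -10.42 op 0.0097
force: [-14.2, 1.4, 2.1]
opening: 0.0103
t 16.85 ahead-to-contact -0.46 mm  left -1.97  z 194.48 | F n -14.2 y -1.2 z 2.1 | M n -0.31 y 2.77 z -0.10 tilt [-0.27 -0.05] yaw -10.41 op 0.0103
```

```bash
python3 -m jog '[{"delta_pos":[0,-0.03,0],"dr":[0,0,0]},{"delta_pos":[0,0,0],"dr":[0,0,0]},{"delta_pos":[0,0,0.05],"dr":[0,0,0]},{"delta_pos":[0,0,0.05],"dr":[0,0,0]},{"delta_pos":[0,0,0],"dr":[0,0,0]}]' | tail -2; python3 st.py
python3 - <<'E'
from plan import *
c=snap('side','s7');s=c['frame'][:,:,::-1]
cv2.imwrite('pics/s7c.png',cv2.resize(s[160:250,215:305],None,fx=6.5,fy=6.5,interpolation=cv2.INTER_CUBIC))
E
```

```text
force: [-12.4, 1.2, 4.0]
opening: 0.0096
t 17.48 ahead-to-contact -0.48 mm  left -1.86  z 193.66 | F n -12.4 y -1.1 z 4.0 | M n -0.19 y 2.56 z -0.10 tilt [-0.22 -0.03] yaw -10.41 op 0.0096
```

View pics/s7c.png

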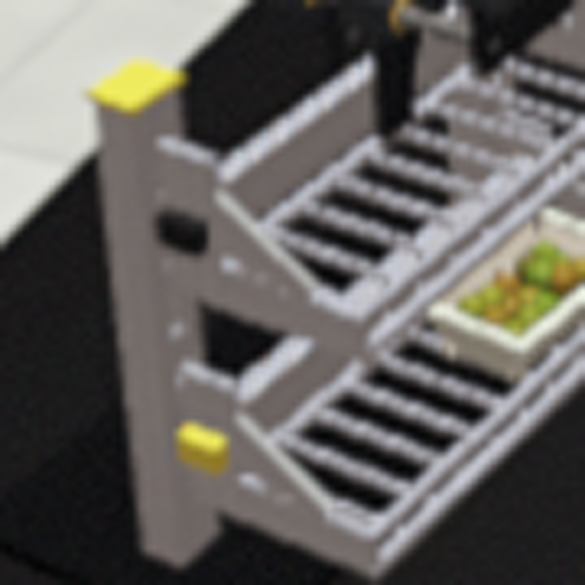

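The end plate is flush on the left upright with its claws in, and the dish is undisturbed. Now down.

```bash
python3 -m jog '[{"delta_pos":[0,0,0.05],"dr":[0,0,0]},{"delta_pos":[0,0,0.05],"dr":[0,0,0]},{"delta_pos":[0,0,0.05],"dr":[0,0,0]},{"delta_pos":[0,0,0.05],"dr":[0,0,0]},{"delta_pos":[0,0,0],"dr":[0,0,0]}]' | tail -2; python3 st.py
python3 -m jog '[{"delta_pos":[0,0,0.06],"dr":[0,0,0]},{"delta_pos":[0,0,0.06],"dr":[0,0,0]},{"delta_pos":[0,0,0.06],"dr":[0,0,0]},{"delta_pos":[0,0,0.06],"dr":[0,0,0]},{"delta_pos":[0,0,0],"dr":[0,0,0]}]' | tail -2; python3 st.py
```

```text
force: [-12.2, 1.7, 3.1]
opening: 0.0093
t 18.15 ahead-to-contact -0.47 mm  left -1.66  z 191.70 | F n -12.4 y -0.5 z 3.1 | M n -0.09 y 2.50 z -0.09 tilt [-0.22 -0.02] yaw -10.41 op 0.0093
force: [-12.7, 2.0, 3.4]
opening: 0.0092
t 18.77 ahead-to-contact -0.48 mm  left -1.46  z 189.35 | F n -12.8 y -0.3 z 3.4 | M n -0.06 y 2.48 z -0.08 tilt [-0.21 -0.01] yaw -10.39 op 0.0092
```

```bash
python3 -m jog '[{"delta_pos":[-0.02,0,0.06],"dr":[0,0,0]},{"delta_pos":[-0.02,0,0.06],"dr":[0,0,0]},{"delta_pos":[0,0,0.06],"dr":[0,0,0]},{"delta_pos":[0,0,0.06],"dr":[0,0,0]},{"delta_pos":[0,0,0],"dr":[0,0,0]}]' | tail -2; python3 st.py
python3 -m jog '[{"delta_pos":[0,0,0.05],"dr":[0,0,0]},{"delta_pos":[0,0,0.05],"dr":[0,0,0]},{"delta_pos":[0,0,0.05],"dr":[0,0,0]},{"delta_pos":[0,0,0],"dr":[0,0,0]},{"delta_pos":[0,0,0],"dr":[0,0,0]}]' | tail -2; python3 st.py
```

```text
force: [-11.5, 2.5, 3.3]
opening: 0.0097
t 19.40 ahead-to-contact -0.49 mm  left -1.70  z 186.90 | F n -11.8 y 0.4 z 3.3 | M n 0.07 y 2.50 z -0.14 tilt [-0.21  0.01] yaw -10.39 op 0.0097
force: [-11.6, 3.1, 2.2]
opening: 0.0097
t 20.02 ahead-to-contact -0.46 mm  left -1.72  z 185.34 | F n -12.0 y 0.9 z 2.2 | M n 0.03 y 2.40 z -0.11 tilt [-0.22  0.  ] yaw -10.38 op 0.0097
```

```bash
python3 -m jog '[{"delta_pos":[0,0,0.04],"dr":[0,0,0]},{"delta_pos":[0,0,0.04],"dr":[0,0,0]},{"delta_pos":[0,0,0.03],"dr":[0,0,0]},{"delta_pos":[0,0,0],"dr":[0,0,0]},{"delta_pos":[0,0,0],"dr":[0,0,0]}]' | tail -2; python3 st.py
python3 -m jog '[{"delta_pos":[0,0,0.04],"dr":[0,0,0]},{"delta_pos":[0,0,0.04],"dr":[0,0,0]},{"delta_pos":[0,0,0],"dr":[0,0,0]},{"delta_pos":[0,0,0],"dr":[0,0,0]},{"delta_pos":[0,0,0],"dr":[0,0,0]}]' | tail -2; python3 st.py
```

```text
force: [-11.3, 3.1, -0.5]
opening: 0.0099
t 20.65 ahead-to-contact -0.50 mm  left -1.83  z 183.76 | F n -11.7 y 1.0 z -0.5 | M n 0.10 y 2.08 z -0.07 tilt [-0.23  0.  ] yaw -10.39 op 0.0099
force: [-12.6, 3.1, 3.6]
opening: 0.0095
t 21.27 ahead-to-contact -0.50 mm  left -1.85  z 183.54 | F n -12.9 y 0.7 z 3.6 | M n 0.01 y 2.51 z -0.08 tilt [-0.21 -0.  ] yaw -10.39 op 0.0095
```

```bash
python3 -m jog '[{"delta_pos":[0,0,0.03],"dr":[0,0,0]},{"delta_pos":[0,0,0.03],"dr":[0,0,0]},{"delta_pos":[0,0,0],"dr":[0,0,0]},{"delta_pos":[0,0,0],"dr":[0,0,0]},{"delta_pos":[0,0,0],"dr":[0,0,0]}]' | tail -2; python3 st.py
python3 -m jog '[{"delta_pos":[0,0,0.03],"dr":[0,0,0]},{"delta_pos":[0,0,0.03],"dr":[0,0,0]},{"delta_pos":[0,0,0],"dr":[0,0,0]},{"delta_pos":[0,0,0],"dr":[0,0,0]},{"delta_pos":[0,0,0],"dr":[0,0,0]}]' | tail -2; python3 st.py
```

```text
force: [-12.3, 2.8, 4.0]
opening: 0.0096
t 21.90 ahead-to-contact -0.53 mm  left -1.85  z 183.06 | F n -12.6 y 0.6 z 4.0 | M n -0.04 y 2.60 z -0.08 tilt [-0.21 -0.  ] yaw -10.40 op 0.0096
force: [-12.6, 2.5, 3.8]
opening: 0.0094
t 22.52 ahead-to-contact -0.51 mm  left -1.87  z 182.44 | F n -12.8 y 0.2 z 3.8 | M n -0.09 y 2.56 z -0.07 tilt [-0.21 -0.01] yaw -10.40 op 0.0094
```

```bash
for i in 1 2; do python3 -m jog '[{"delta_pos":[0,0,0.03],"dr":[0,0,0]},{"delta_pos":[0,0,0.03],"dr":[0,0,0]},{"delta_pos":[0,0,0],"dr":[0,0,0]},{"delta_pos":[0,0,0],"dr":[0,0,0]},{"delta_pos":[0,0,0],"dr":[0,0,0]}]' | tail -2; python3 st.py; done
```

```text
force: [-11.9, 1.2, 6.0]
opening: 0.0097
t 23.15 ahead-to-contact -0.50 mm  left -1.81  z 182.19 | F n -12.0 y -1.0 z 6.0 | M n -0.04 y 2.76 z -0.12 tilt [-0.2  -0.01] yaw -10.39 op 0.0097
force: [-15.0, 1.4, 9.9]
opening: 0.0097
t 23.77 ahead-to-contact -0.51 mm  left -1.80  z 182.11 | F n -15.0 y -1.3 z 9.9 | M n -0.20 y 3.15 z -0.12 tilt [-0.18 -0.01] yaw -10.40 op 0.0097
```

```bash
python3 -m jog '[{"delta_pos":[0,0,0.03],"dr":[0,0,0]},{"delta_pos":[0,0,0.03],"dr":[0,0,0]},{"delta_pos":[0,0,0],"dr":[0,0,0]},{"delta_pos":[0,0,0],"dr":[0,0,0]},{"delta_pos":[0,0,0],"dr":[0,0,0]}]' | tail -2; python3 st.py;  python3 - <<'E'
from plan import *
c=snap('side','s8');s=c['frame'][:,:,::-1]
cv2.imwrite('pics/s8c.png',cv2.resize(s[160:250,215:305],None,fx=6.5,fy=6.5,interpolation=cv2.INTER_CUBIC))
c=snap('wrist','w8');s=c['frame'][:,:,::-1]
cv2.imwrite('pics/w8c.png',cv2.resize(s[0:150,290:450],None,fx=4,fy=4,interpolation=cv2.INTER_CUBIC))
E
```

```text
force: [-18.2, 2.0, 12.9]
opening: 0.0097
t 24.40 ahead-to-contact -0.52 mm  left -1.80  z 182.10 | F n -18.2 y -1.3 z 12.9 | M n -0.40 y 3.53 z -0.10 tilt [-0.16 -0.02] yaw -10.40 op 0.0097
```

View pics/s8c.png

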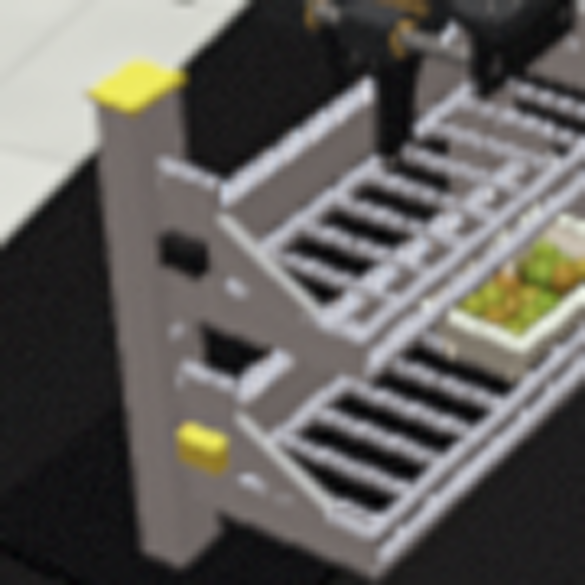

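View pics/w8c.png

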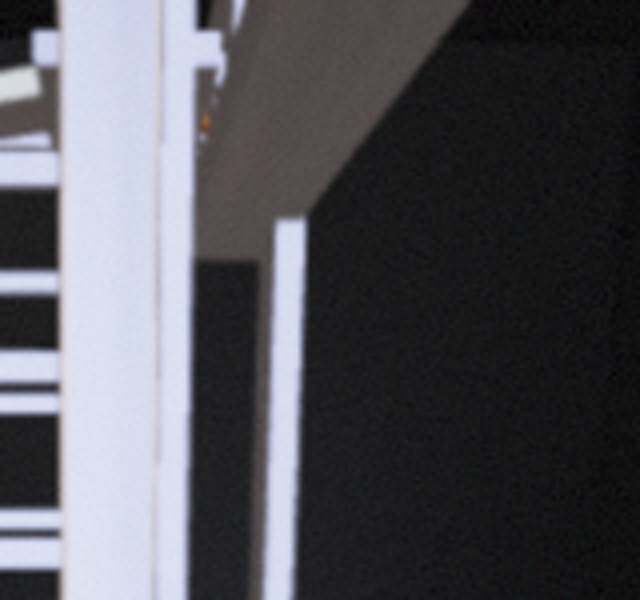

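Hard stop at z=182.1 mm, 108 mm above the hung shelf's rows in the image. I'll relieve the forward preload, because the catch springs' push tells whether they have snapped out.

```bash
for i in 1 2; do python3 -m jog '[{"delta_pos":[0,-0.04,0],"dr":[0,0,0]},{"delta_pos":[0,-0.04,0],"dr":[0,0,0]},{"delta_pos":[0,0,0],"dr":[0,0,0]},{"delta_pos":[0,0,0],"dr":[0,0,0]},{"delta_pos":[0,0,0],"dr":[0,0,0]}]' | tail -2; python3 st.py; done
```

```text
force: [-12.8, 1.1, 10.6]
opening: 0.0095
t 25.12 ahead-to-contact -0.52 mm  left -1.80  z 182.09 | F n -12.8 y -1.3 z 10.6 | M n -0.23 y 2.66 z -0.10 tilt [-0.07  0.  ] yaw -10.41 op 0.0095
force: [-8.2, 0.5, 8.1]
opening: 0.0094
t 25.75 ahead-to-contact -0.55 mm  left -1.81  z 182.09 | F n -8.1 y -1.0 z 8.1 | M n -0.09 y 1.85 z -0.08 tilt [0.02 0.03] yaw -10.43 op 0.0094
```

```bash
for i in 1 2; do python3 -m jog '[{"delta_pos":[0,-0.04,0],"dr":[0,0,0]},{"delta_pos":[0,-0.04,0],"dr":[0,0,0]},{"delta_pos":[0,0,0],"dr":[0,0,0]},{"delta_pos":[0,0,0],"dr":[0,0,0]},{"delta_pos":[0,0,0],"dr":[0,0,0]}]' | tail -2; python3 st.py; done
```

```text
force: [-5.4, 1.9, 6.3]
opening: 0.0099
t 26.38 ahead-to-contact -0.52 mm  left -1.82  z 182.07 | F n -5.6 y 0.9 z 6.3 | M n 0.06 y 0.97 z -0.07 tilt [0.11 0.05] yaw -10.44 op 0.0099
force: [-0.1, 2.1, 5.5]
opening: 0.0096
t 27.00 ahead-to-contact -0.47 mm  left -1.86  z 182.02 | F n -0.5 y 2.0 z 5.5 | M n 0.25 y 0.07 z -0.06 tilt [0.19 0.07] yaw -10.45 op 0.0096
```

```bash
python3 -m jog '[{"delta_pos":[-0.02,0,-0.04],"dr":[0,0,0]},{"delta_pos":[0,0,-0.03],"dr":[0,0,0]},{"delta_pos":[0,0,0],"dr":[0,0,0]},{"delta_pos":[0,0,0],"dr":[0,0,0]},{"delta_pos":[0,0,0],"dr":[0,0,0]}]' | tail -2; python3 st.py
python3 -m jog '[{"delta_pos":[0,0,-0.06],"dr":[0,0,0]},{"delta_pos":[0,0,-0.06],"dr":[0,0,0]},{"delta_pos":[0,0,-0.04],"dr":[0,0,0]},{"delta_pos":[0,0,0],"dr":[0,0,0]},{"delta_pos":[0,0,0],"dr":[0,0,0]}]' | tail -2; python3 st.py
```

```text
force: [4.0, 4.3, 5.3]
opening: 0.0094
t 27.62 ahead-to-contact -0.28 mm  left -2.04  z 181.97 | F n 3.1 y 4.9 z 5.3 | M n 0.91 y -0.92 z -0.10 tilt [0.15 0.08] yaw -10.44 op 0.0094
force: [5.3, 2.6, -1.7]
opening: 0.0096
t 28.25 ahead-to-contact 0.70 mm  left -3.07  z 182.21 | F n 4.8 y 3.5 z -1.7 | M n 0.64 y -1.04 z 0.01 tilt [-0.02 -0.  ] yaw -10.47 op 0.0096
```

```bash
python3 -m jog '[{"delta_pos":[0.04,0.05,0],"dr":[0,0,0]},{"delta_pos":[0.02,0.03,0],"dr":[0,0,0]},{"delta_pos":[0,0,-0.05],"dr":[0,0,0]},{"delta_pos":[0,0,-0.05],"dr":[0,0,0]},{"delta_pos":[0,0,0],"dr":[0,0,0]}]' | tail -2; python3 st.py
```

```text
force: [-0.4, 0.1, -3.9]
opening: 0.0095
t 28.88 ahead-to-contact 0.07 mm  left -2.53  z 183.33 | F n -0.4 y -0.0 z -3.9 | M n -0.04 y -0.14 z -0.00 tilt [-0.04 -0.01] yaw -10.47 op 0.0095
```

Forces are now just the bracket's weight, with no spring push, so both catches are out. A small lift test will confirm the lock.

```bash
python3 -m jog '[{"delta_pos":[0,0,-0.04],"dr":[0,0,0]},{"delta_pos":[0,0,-0.04],"dr":[0,0,0]},{"delta_pos":[0,0,-0.04],"dr":[0,0,0]},{"delta_pos":[0,0,0],"dr":[0,0,0]},{"delta_pos":[0,0,0],"dr":[0,0,0]}]' | tail -2; python3 st.py
```

```text
force: [2.5, -0.3, -15.1]
opening: 0.0094
t 29.50 ahead-to-contact 0.12 mm  left -2.41  z 184.17 | F n 2.5 y 0.2 z -15.1 | M n 0.15 y -0.46 z 0.03 tilt [-0.05 -0.  ] yaw -10.46 op 0.0094
```

Lifting is blocked 2 mm above home with the load shared evenly, so both catches are locked. Lowering back to home, then letting go.

```bash
python3 -m jog '[{"delta_pos":[0,0.02,0.1],"dr":[0,0,0]},{"delta_pos":[0,0.02,0.1],"dr":[0,0,0]},{"delta_pos":[0,0,0.1],"dr":[0,0,0]},{"delta_pos":[0,0,0.08],"dr":[0,0,0]},{"delta_pos":[0,0,0],"dr":[0,0,0]}]' | tail -2; python3 st.py
```

```text
force: [-5.8, 0.8, 2.5]
opening: 0.0099
t 30.12 ahead-to-contact -0.51 mm  left -2.00  z 182.15 | F n -5.9 y -0.2 z 2.5 | M n -0.16 y 1.05 z -0.09 tilt [0.04 0.01] yaw -10.45 op 0.0099
```

```bash
Z='{"delta_pos":[0,0,0],"dr":[0,0,0]}'; python3 -m jog '[{"delta_pos":[0,-0.05,-0.02],"dr":[0,0,0]},{"delta_pos":[0,0,0],"dr":[0,0,0]},{"delta_pos":[0,0,0],"dr":[0,0,0]},{"delta_pos":[0,0,0],"dr":[0,0,0]},{"delta_pos":[0,0,0],"dr":[0,0,0]}]' | tail -2; python3 st.py
python3 -m jog '[{"delta_pos":[0,0,0],"dr":[0,0,0]},{"delta_pos":[0,0,0],"dr":[0,0,0]},{"delta_pos":[0,0,0],"dr":[0,0,0]},{"delta_pos":[0,0,0],"dr":[0,0,0]},{"delta_pos":[0,0,0],"dr":[0,0,0]}]' 0.2 | tail -2; python3 st.py
```

```text
force: [-2.6, 1.2, 5.7]
opening: 0.0097
t 30.75 ahead-to-contact -0.49 mm  left -1.99  z 182.07 | F n -2.7 y 0.7 z 5.7 | M n 0.05 y 0.42 z -0.07 tilt [0.08 0.03] yaw -10.46 op 0.0097
force: [0.7, -0.6, -0.7]
opening: 0.0344
t 31.38 ahead-to-contact -0.04 mm  left -2.35  z 181.19 | F n 0.8 y -0.4 z -0.7 | M n -0.02 y -0.10 z 0.02 tilt [-0.  0.] yaw -10.47 op 0.0344
```

Released. Next I'll withdraw straight up, then look.

```bash
python3 -m jog '[{"delta_pos":[0,0,-0.5],"dr":[0,0,0]},{"delta_pos":[0,0,-1],"dr":[0,0,0]},{"delta_pos":[0,0,-2],"dr":[0,0,0]},{"delta_pos":[0,0,-3],"dr":[0,0,0]},{"delta_pos":[0,0,-3],"dr":[0,0,0]}]' | tail -2; python3 st.py
python3 -m jog '[{"delta_pos":[0,-3,-3],"dr":[0,0,0]},{"delta_pos":[0,-4,-2],"dr":[0,0,0]},{"delta_pos":[0,-4,-1],"dr":[0,0,0]},{"delta_pos":[0,-2,0],"dr":[0,0,0]},{"delta_pos":[0,0,0],"dr":[0,0,0]}]' | tail -2
python3 - <<'E'
from plan import *
for n in ('side','top','wrist'):
    c=snap(n,n+'9')
s=cv2.imread('pics/side9.png');cv2.imwrite('pics/s9c.png',cv2.resize(s[120:260,215:345],None,fx=4.2,fy=4.2,interpolation=cv2.INTER_CUBIC))
s=cv2.imread('pics/top9.png');cv2.imwrite('pics/t9c.png',cv2.resize(s[125:215,255:385],None,fx=6,fy=6,interpolation=cv2.INTER_CUBIC))
E
```

```text
force: [0.9, -0.1, 0.1]
opening: 0.0345
t 32.00 ahead-to-contact -0.14 mm  left -2.14  z 278.87 | F n 0.9 y 0.0 z 0.1 | M n 0.02 y -0.09 z -0.01 tilt [0.07 0.02] yaw -10.46 op 0.0345
force: [-0.0, 0.8, 0.3]
opening: 0.0348
```

View pics/s9c.png

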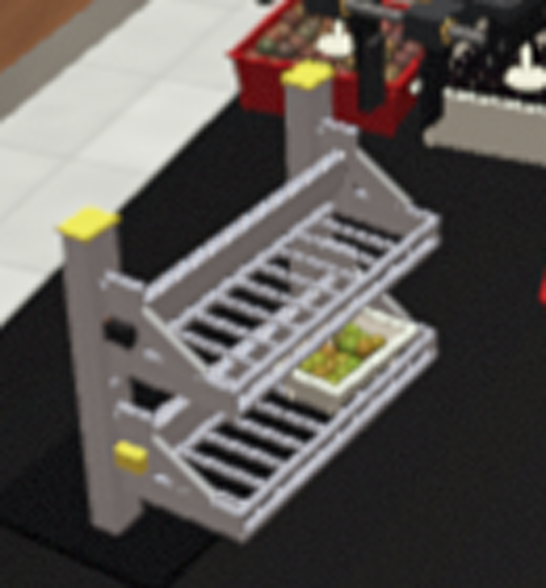

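View pics/wrist9.png

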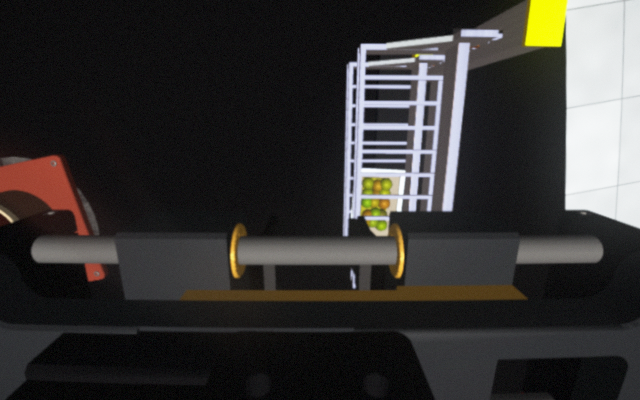

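View pics/top9.png

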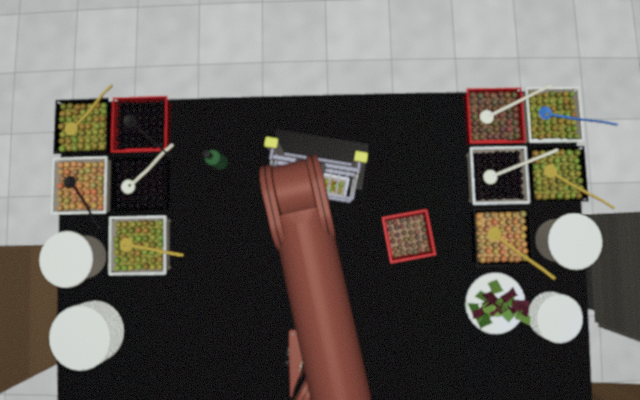

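The bracket hangs on both uprights, level with the lower shelf. The dish, tray at (409,236) and bottle at (213,158) are where they were. I'll zoom in on the catch area and compare the untouched things with the start.

```bash
python3 - <<'E'
import cv2,numpy as np
s=cv2.imread('pics/wrist9.png');cv2.imwrite('pics/w9c.png',cv2.resize(s[15:90,400:540],None,fx=5.5,fy=5.5,interpolation=cv2.INTER_CUBIC))
a=cv2.imread('pics/top0.png').astype(int);b=cv2.imread('pics/top9.png').astype(int)
d=np.abs(cv2.GaussianBlur((a-b).astype(np.float32),(5,5),0)).max(2)
for n,(x0,y0,x1,y1) in dict(tray=(378,205,440,268),bottle=(198,145,232,172),dishR=(335,172,352,200),spoontray=(105,210,188,280)).items(): print(n,d[y0:y1,x0:x1].max().round(1))
s0=cv2.imread('pics/side0.png').astype(int);s9=cv2.imread('pics/side9.png').astype(int)
d=np.abs(cv2.GaussianBlur((s0-s9).astype(np.float32),(5,5),0)).max(2)
for n,(x0,y0,x1,y1) in dict(tray=(342,165,392,206),bottle=(188,245,220,305),dish=(284,200,314,217),lower=(240,222,300,250)).items(): print(n,d[y0:y1,x0:x1].max().round(1))
E
```

```text
tray 12.6
bottle 10.8
dishR 61.4
spoontray 13.1
tray 6.0
bottle 1.9
dish 52.1
lower 2.6
```

View pics/w9c.png

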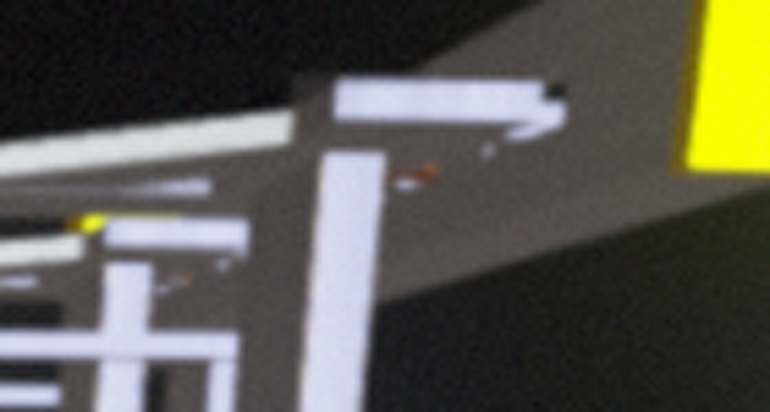

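```bash
python3 - <<'E'
from h import *
s=ctrl.sense();print(s['clock'],np.round(s['force'],1),np.abs(s['qvel']).max())
print(ctrl.job_done())
E
```

```text
32.775 [ 0.3 -0.6  0.2] 0.9675419349169289
the job is handed in; nothing more can be done
None
```

The bracket is hanging in the top slots of both uprights, fully home and locked, and I let go and handed the job in at 32.8 s. There was no verdict on the outcome.

**How it went:** I gripped the bracket by the middle of its rail. An overhanging spoon was directly above one corner, so I slid the bracket clear before lifting it. I pushed the claws in gently. The catch springs touched 6 mm before the face at about 6 N, and the push never passed about 18 N. I then pressed down to a hard stop, with about 17 N net.

**Checks that passed:**
- **Catches:** their spring push was gone once the bracket was home. A small lift was blocked about 2 mm up with the load even on both sides, so both catches had snapped out. I then pressed it home again before releasing.
- **Position:** the last pictures show the bracket 108 mm above the hung shelf and seated at both ends.
- **Tray and bottle:** they did not move.
- **Gripper:** it is well clear and reads almost no force.

**Checks that were not clear-cut:**
- **Dish:** the automatic picture comparison flagged it, because the new bracket now hides part of it. The parts still visible sit within 1–2 pixels of where they were, and nothing passed close to it.
- **Right catch:** I only confirmed this one by feel, as no camera had a clear view of it.

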